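Put the saw's blade-change kit back in its tray

TASK

Put the blade-change kit back in the wooden tray: the thick blade flange over the post and then the hex nut over the same post, on top of the flange, and each single-ended spanner flat in the cradle cut to its length. The thin ring, the square nut and the double-ended spanner are not part of the kit: leave them lying where they are.

Things in the scene. Friction and masses are not known exactly. Their poses are not given: they have to be found in the camera images.
- flange: thick plain steel ring, the saw's blade flange: outer diameter 56 mm, bore 30 mm, 12 mm thick, lying flat; origin at the centre of its underside, z up
- hex_nut: steel six-sided nut: 42 mm across flats, 22 mm high, bore 26 mm, lying flat; origin at the centre of its underside, z up; its x axis is normal to one of the flats
- long_spanner: flat steel spanner, 160 mm long and 9 mm thick, lying flat, with one open jaw: the head (42 mm wide, 40 mm long) is at the +x end, the straight handle is 20 mm wide and ends round at -x; origin at the underside, halfway along its length on the middle line (there it is plain handle), z up
- short_spanner: the same kind of spanner, 122 mm long: head 42 mm wide and 40 mm long at the +x end, handle 20 mm wide, 9 mm thick; origin at the underside, halfway along its length on the middle line (there it is plain handle), z up
- thin_ring: look-alike that stays where it is: thin wide-bored steel ring, outer diameter 60 mm, bore 44 mm, 5 mm thick; origin at the centre of its underside
- square_nut: look-alike that stays where it is: square steel nut, 36 x 36 mm, 14 mm high, bore 21 mm; origin at the centre of its underside
- double_spanner: look-alike that stays where it is: flat steel spanner with an open jaw at both ends, 142 mm long, jaws 40 mm wide, handle 20 mm wide, 9 mm thick; origin at the underside of its middle, x along its length
- post_board: wooden holder in the tray, 192 mm (x) by 74 mm (y), with an upright round-topped post, 14 mm thick, at its middle; origin at the underside, under the post, z up; a seat disc 40 mm across round the post has its top at z = 14 mm (the flange rests there); the post ends at z = 57 mm. The tray is fixed, 216 x 256 mm, walls up to 30 mm, floor 6 mm thick; its three holders lie 78 mm apart, in any order
- long_cradle: wooden holder in the tray, 192 mm (x) by 74 mm (y), for the 160 mm spanner: a recess 176 mm long, 58 mm wide at the +x end, 36 mm at the -x end, so the head must point to +x; side walls only at the ends (42 mm of the head end, 36 mm of the tail end), open at the middle. Origin at the underside of its middle, also the middle of the recess, z up; recess floor at z = 6 mm, wall tops at z = 20 mm
- short_cradle: the same kind of holder with the same outside, for the 122 mm spanner: recess 138 mm long, 58 mm wide at the +x end for the head and 36 mm at the -x end; walls, heights and origin as in the long cradle

How it is judged:
At the end, for the whole second after the job is handed in: Flange flat on the post's seat, nut flat on the flange, both round the post (13 mm) and seated (4 mm); each single-ended spanner flat in its own cradle (middle within 15 mm, floor 4 mm); all at rest; thin ring, square nut and double-ended spanner within 40 mm of where they lay (horizontal distance between each of flange, hex_nut and post_board below 0.013 m and z of flange in the frame of post_board between 0.01 and 0.018 m and angle between each of flange, hex_nut's own z axis and vertical below 0.15 rad and z of hex_nut in the frame of flange between 0.008 and 0.016 m and horizontal distance between long_spanner and long_cradle below 0.015 m and z of long_spanner in the frame of long_cradle below 0.01 m and angle between each of long_spanner, short_spanner's own z axis and vertical below 0.06 rad and horizontal distance between short_spanner and short_cradle below 0.015 m and z of short_spanner in the frame of short_cradle below 0.01 m and distance of each of thin_ring, square_nut, double_spanner from where it was at the start of the episode below 0.04 m and linear speed of each of flange, hex_nut, long_spanner, short_spanner below 0.02 m/s); the robot touches nothing.
It also fails if it takes over 106 s, if anything falls off the work surface, if the arm or the gripper's body presses on something with over 40 N, if the wrist force passes 120 N, or if a joint passes its speed limit or range.

ROBOT

A 7-joint arm with a two-finger parallel gripper is mounted at the origin on the work surface; the furniture and walls round the work are solid. World frame = base frame: x ahead of the robot, y to its left, z up, the work surface at z = 0. Lengths are in m, angles in rad, forces in N, time in s.
With the tool pointing down it reaches from about 0.4 to 0.85 m from the base axis. Payload 6.9 kg.
Tool frame: the origin (TCP) lies at the very end of the fingers, on their centre line; the grasp point (between the pads) lies manip.grip_point_offset behind it (manip.grip_point_offset is the distance from the TCP to the grasp point, in m); z points along the fingers, y is the line along which they close (so a half turn about z gives the same grasp; the last joint's range is limited). The gripper opens to 85 mm and grips with 20 to 120 N. Pads are 22 mm wide; open, the fingers measure 114 mm over their backs; the gripper's body (76 mm by 85 mm) begins 54 mm behind the grasp point. The pads swing forward as they close: fully open they stand 13 mm farther back than shut.
Start: joints at [-1.071, 0.507, -0.238, 1.5, 0.126, 1.149, -0.155], TCP at [0.24, 0.577, 0.206] pointing down, gripper open.
Joint ranges: [-3.08, 3.08], [-0.24, 2.05], [-1.43, 1.35], [0, 2.5], [-1.52, 4.66], [0.17, 1.96], [-2.89, 2.89]. Speed limits (rad/s): [2.39, 2.39, 3.14, 3.14, 3.14, 3.14, 3.14].

INTERFACE

Orientations are given as a rotation vector (axis times angle).
In Python, from cell import manip gives the robot as it stands.
- The arm moves only by the tool apply_moves, never from a script. Its argument "rows" is a list of rows, each an object of numbers: "claw": the finger opening in cm, from 0 to 8.54; "dx", "dy", "dz": the shift along the world's x, y, z in cm; "ax", "ay", "az": the turn, a rotation vector about the world's x, y, z in rad. A call has 1 to 20 rows; each row is the pose to reach, as a shift and turn from the pose commanded when the call began; what a row does not reach only later rows make up. A row lasts 1/8 s, in which the tool goes at most 62.5 mm and 10.7 degrees, less where a joint would pass 70% of its speed; a pose out of reach is approached as far as the arm can. A call with a gripper value outside its range is refused whole. The fingers move at their own pace and stop on an object; "squeeze" is the grip in N (left out, the last holds). Time passes only in rows, so rows that repeat a pose let the fingers close. It gives the time, the measured TCP pose, the force, the opening and the grip force at its end, in the units of the state.
- manip.sense(): the state, without advancing time (a new reading comes with each control period).
- manip.get_image(name): name is "scene" or "top" or "wrist"; returns a dict with "image" (400x640x3 uint8, red, green, blue), "intrinsics" (3x3 intrinsics, pixels), "R" (3x3) and "t" (3): a world point X has camera coordinates R X + t. Camera axes: x right, y down, z forward; pixel columns grow to the right and rows downward; lengths in m; the calibration is good to about 2 mm. A picture is of the moment at which its call begins. There is no depth.
- manip.hand_in(): hands the job in; it is judged then, once.
The state is a dict: "clock": time; "joint_pos": joint angles; "qvel": joint speeds; "joint_torque": joint torques, N m; "ee_pos": TCP position; "tcp_rot": TCP orientation; "ft_force": force on the tool from outside, world axes, zero at the start; "torque": the same for the moment, N m; "gripper_width": opening from 0.0 (shut) to 1.0 (fully open); "grip_force": force on a finger pad.
Only numpy, scipy, OpenCV 4.12 (cv2) and the standard library are available. Lean on these libraries where they do the work, as an engineer would, in place of code of your own. Each camera call takes 0.05 s, during which the arm holds its last target. There are 200 camera calls.

## Working session

There is one attempt and no reset: what is moved stays moved. The work goes in short steps, Python scripts to look and compute and a tool call to move; the robot and the scene stay as the last step left them, time stands still between calls to the robot, and variables do not carry over. Pictures are saved under pics/ and viewed, at most 14 in all, crops included, and the job is handed in when it is done.

Besides the shell and the picture viewer there is one more tool, called as a command line: name --argument value ..., lists and objects as JSON in quotes. apply_moves: Moves the arm, as the interface text tells. Its arguments: {"type":"object","properties":{"rows":{"type":"array","items":{"type":"object","properties":{"claw":{"type":"number"},"dx":{"type":"number"},"dy":{"type":"number"},"dz":{"type":"number"},"ax":{"type":"number"},"ay":{"type":"number"},"az":{"type":"number"}}}},"squeeze":{"type":"number"}},"required":["rows"]}

```bash
mkdir -p pics; ls; python3 - <<'E'
from cell import manip
import cv2,numpy as np,pickle
s=manip.sense();print({k:np.round(v,3) for k,v in s.items()},manip.grip_point_offset)
for n in("top","scene"):
    d=manip.get_image(n);pickle.dump(d,open(f"pics/{n}0.pkl","wb"));cv2.imwrite(f"pics/{n}0.png",d["image"][:,:,::-1])
    print(n,d["intrinsics"].round(1).tolist(),d["R"].round(3).tolist(),d["t"].round(3).tolist())
E
```

```text
pics
{'clock': np.float64(0.0), 'joint_pos': array([-1.07 ,  0.508, -0.237,  1.501,  0.126,  1.149, -0.155]), 'qvel': array([-0.001,  0.   , -0.002, -0.002, -0.001,  0.   ,  0.001]), 'joint_torque': array([-1.0000e-03, -6.2060e+01, -2.1870e+00, -2.4967e+01,  1.3000e-02,
        1.2000e-02, -0.0000e+00]), 'ee_pos': array([0.24 , 0.576, 0.206]), 'tcp_rot': array([-6.16e-01, -3.08e+00,  3.00e-03]), 'ft_force': array([-0.095, -0.505, -0.366]), 'torque': array([-0.022, -0.022,  0.016]), 'grip_force': np.float64(0.0), 'gripper_width': np.float64(1.004)} 0.0187
top [[396.5, 0.0, 317.3], [0.0, 396.5, 210.6], [0.0, 0.0, 1.0]] [[-0.026, -0.999, -0.039], [-0.985, 0.033, -0.17], [0.171, 0.034, -0.985]] [-0.103, 0.526, 0.835]
scene [[444.6, 0.0, 315.4], [0.0, 444.6, 200.9], [0.0, 0.0, 1.0]] [[0.587, -0.81, -0.012], [-0.634, -0.45, -0.629], [0.504, 0.377, -0.777]] [-0.417, 0.288, 0.847]
```

View pics/top0.png

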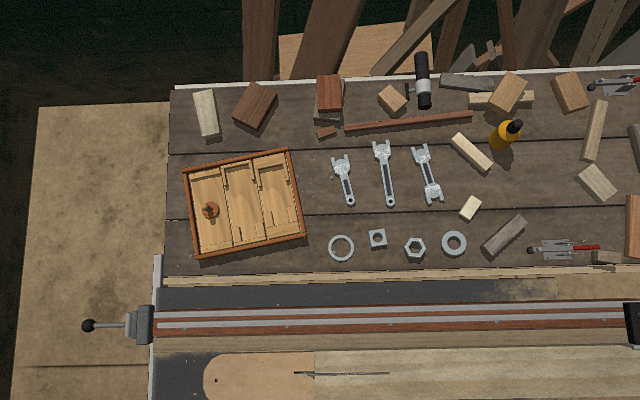

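View pics/scene0.png

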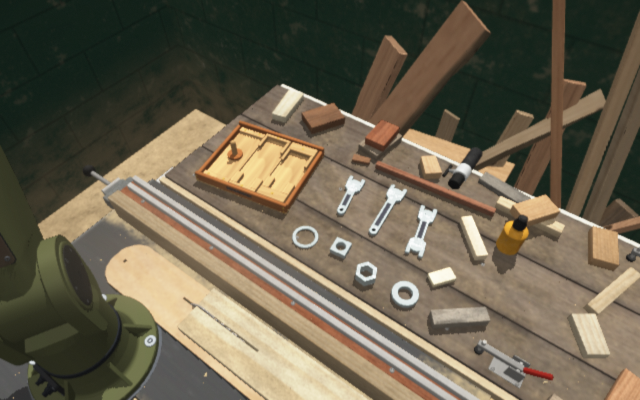

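The top view shows the tray (185–305, 150–258) with the post at about (210,210). The spanners are short (343,180), long (384,172) and double (428,172). The thin ring is at (341,248), the square nut at (377,238), the hex nut at (415,247) and the flange at (454,243). The scene view shows the same layout. I'll zoom in on both next.

```bash
python3 - <<'E'
import cv2
a=cv2.imread("pics/top0.png")[135:275,175:475];cv2.imwrite("pics/c1.png",cv2.resize(a,(800,373),interpolation=cv2.INTER_CUBIC))
a=cv2.imread("pics/scene0.png")[110:320,185:445];cv2.imwrite("pics/c2.png",cv2.resize(a,(740,598),interpolation=cv2.INTER_CUBIC))
E
```

```text
(no output)
```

View pics/c1.png

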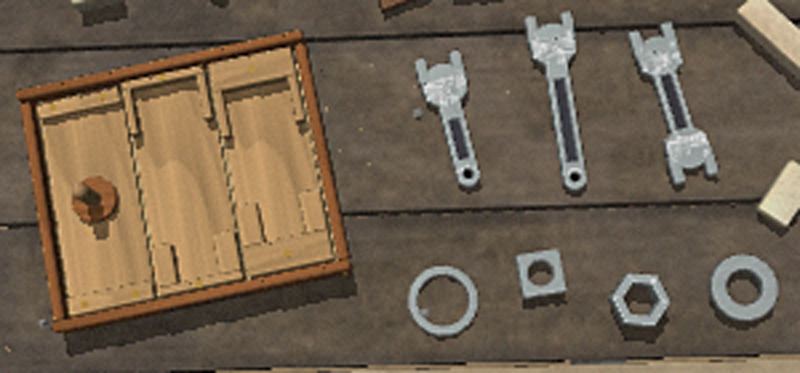

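View pics/c2.png

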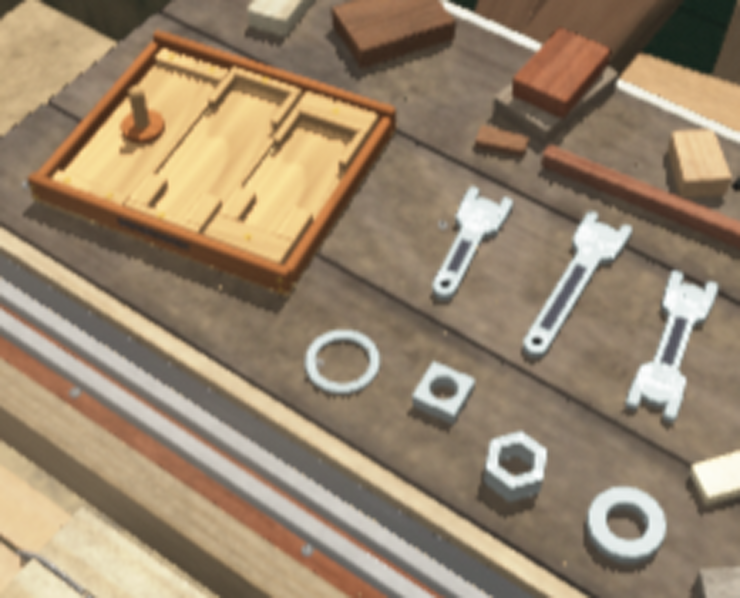

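The enlargements show the long recess in the middle holder and the short one in the right holder, with both head ends at the far edge of the tray. The post base is at c1 (97,200). In c2 the post top is at about (138,93). Next I measure.

```bash
cat > h.py <<'E'
import numpy as np,cv2,pickle
def load(n): return pickle.load(open(f"pics/{n}.pkl","rb"))
def ray(d,uv):
    uv=np.atleast_2d(np.asarray(uv,float));p=np.c_[uv,np.ones(len(uv))]@np.linalg.inv(d["intrinsics"]).T
    return -d["R"].T@d["t"],p@d["R"]
def plane(d,uv,z):
    c,r=ray(d,uv);return (c+r*((z-c[2])/r[:,2])[:,None])
def tri(d1,u1,d2,u2):
    c1,r1=ray(d1,u1);c2,r2=ray(d2,u2)
    A=np.c_[r1[0],-r2[0]];k=np.linalg.lstsq(A,c2-c1,rcond=None)[0]
    a,b=c1+k[0]*r1[0],c2+k[1]*r2[0];return (a+b)/2,np.linalg.norm(a-b)
def metal(d,lo=105,smax=45,amin=60):
    h=cv2.cvtColor(d["image"],cv2.COLOR_RGB2HSV)
    m=((h[...,1]<smax)&(h[...,2]>lo)).astype(np.uint8)
    m=cv2.morphologyEx(m,cv2.MORPH_CLOSE,np.ones((2,2),np.uint8))
    cs,_=cv2.findContours(m,cv2.RETR_EXTERNAL,cv2.CHAIN_APPROX_NONE)
    return [c for c in cs if cv2.contourArea(c)>amin]
E
python3 - <<'E'
from h import *
T,S=load("top0"),load("scene0")
for n,d,box in(("top",T,(320,130,475,270)),("scene",S,(280,160,450,320))):
    for c in metal(d):
        (u,v),wh,a=cv2.minAreaRect(c)
        if not(box[0]<u<box[2] and box[1]<v<box[3]):continue
        w=plane(d,c[:,0],.009).astype(np.float32)[:,:2]
        r=cv2.minAreaRect(w*1000)
        print(n,np.round([u,v]),"area",cv2.contourArea(c),"world",np.round(r[0]),np.round(r[1]),round(r[2],1))
# tray rim by hue
for n,d,box in(("top",T,(175,135,315,270)),("scene",S,(185,110,335,220))):
    h=cv2.cvtColor(d["image"],cv2.COLOR_RGB2HSV);m=np.zeros(h.shape[:2],np.uint8)
    x0,y0,x1,y1=box
    m[y0:y1,x0:x1]=((h[...,1]>100)&(h[...,2]>75))[y0:y1,x0:x1]
    c=max(cv2.findContours(m,0,2)[0],key=cv2.contourArea)
    q=cv2.approxPolyDP(cv2.convexHull(c),6,True)[:,0];w=plane(d,q,.03)
    print(n,q.tolist(),(w*1000).round().tolist())
    print(cv2.minAreaRect((plane(d,c[:,0],.03)[:,:2]*1000).astype(np.float32)))
print(tri(T,(175+80/2.667,135+190/2.667),S,(185+138/2.846,110+93/2.846)))
E
```

```text
top [416. 248.] area 286.5 world [ 437. -337.] [46. 43.] 23.1
top [342. 248.] area 498.0 world [ 441. -170.] [57. 56.] 88.2
top [455. 243.] area 450.0 world [ 445. -423.] [54. 53.] 41.5
top [379. 238.] area 241.5 world [ 462. -254.] [37. 38.] 7.8
top [346. 180.] area 469.0 world [ 598. -185.] [121.  42.] 13.1
top [428. 174.] area 630.0 world [ 607. -376.] [140.  39.] 12.7
top [386. 174.] area 587.0 world [ 612. -281.] [158.  41.] 6.2
scene [406. 294.] area 546.0 world [ 446. -420.] [56. 57.] 35.6
scene [443. 276.] area 248.0 world [ 525. -463.] [27. 52.] 51.8
scene [367. 272.] area 332.0 world [ 442. -329.] [50. 45.] 22.8
scene [342. 247.] area 255.0 world [ 463. -251.] [41. 41.] 8.0
scene [306. 238.] area 454.5 world [ 437. -172.] [59. 59.] 35.6
scene [422. 231.] area 655.5 world [ 606. -374.] [145.  42.] 13.1
scene [385. 209.] area 565.5 world [ 610. -278.] [161.  45.] 4.4
scene [350. 196.] area 419.0 world [ 597. -185.] [125.  44.] 11.8
scene [291. 276.] area 6307.0 world [ 351. -113.] [ 163. 1011.] 3.4
top [[289, 152], [304, 237], [195, 259], [182, 174]] [[665.0, -56.0, 30.0], [467.0, -87.0, 30.0], [425.0, 157.0, 30.0], [622.0, 193.0, 30.0]]
((546.5083618164062, 50.14405822753906), (203.98287963867188, 255.51654052734375), 9.842958450317383)
scene [[240, 120], [323, 147], [286, 213], [196, 178]] [[633.0, 199.0, 30.0], [678.0, -48.0, 30.0], [454.0, -103.0, 30.0], [411.0, 143.0, 30.0]]
((543.2091064453125, 47.55713653564453), (236.37353515625, 265.7421875), 10.251114845275879)
(array([0.53828174, 0.12894369, 0.05696392]), np.float64(0.0012651447339478274))
```

```bash
python3 - <<'E'
from h import *
from cell import manip
from scipy.spatial.transform import Rotation as Ro
T=load("top0")
d=manip.get_image("wrist");s=manip.sense();R=Ro.from_rotvec(s["tcp_rot"]).as_matrix()
C=-d["R"].T@d["t"];print("cam in tool",R.T@(C-s["ee_pos"]),"\n",(d["R"]@R).round(3),d["intrinsics"][0],C)
for n,a,b in(("short",(340,157),(350,203)),("long",(381,143),(390,203)),("rail",(330,276),(500,270))):
    print(n,plane(T,[a,b],.009).round(3).tolist())
E
```

```text
cam in tool [ 0.07570824 -0.00033492 -0.16715552] 
 [[-0.     1.     0.001]
 [-0.953  0.    -0.303]
 [-0.303 -0.001  0.953]] [355.41845041   0.         317.79384675] [0.17040086 0.60552497 0.37287917]
short [[0.655, -0.174, 0.009], [0.544, -0.193, 0.009]]
long [[0.686, -0.272, 0.009], [0.541, -0.285, 0.009]]
rail [[0.38, -0.142, 0.009], [0.383, -0.517, 0.009]]
```

apply_moves --rows '[{"dx": 30, "dy": -52.6, "dz": 4, "az": 0.567, "claw": 8.5}, {"dx": 30, "dy": -52.6, "dz": 4, "az": 0.567, "claw": 8.5}, {"dx": 30, "dy": -52.6, "dz": 4, "az": 0.567, "claw": 8.5}, {"dx": 30, "dy": -52.6, "dz": 4, "az": 0.567, "claw": 8.5}, {"dx": 30, "dy": -52.6, "dz": 4, "az": 0.567, "claw": 8.5}, {"dx": 30, "dy": -52.6, "dz": 4, "az": 0.567, "claw": 8.5}, {"dx": 30, "dy": -52.6, "dz": 4, "az": 0.567, "claw": 8.5}, {"dx": 30, "dy": -52.6, "dz": 4, "az": 0.567, "claw": 8.5}, {"dx": 30, "dy": -52.6, "dz": 4, "az": 0.567, "claw": 8.5}, {"dx": 30, "dy": -52.6, "dz": 4, "az": 0.567, "claw": 8.5}, {"dx": 30, "dy": -52.6, "dz": 4, "az": 0.567, "claw": 8.5}, {"dx": 30, "dy": -52.6, "dz": 4, "az": 0.567, "claw": 8.5}, {"dx": 30, "dy": -52.6, "dz": 4, "az": 0.567, "claw": 8.5}, {"dx": 30, "dy": -52.6, "dz": 4, "az": 0.567, "claw": 8.5}]'

```text
invalid input
```

```bash
cat >> h.py <<'E'
def snap(name,cam="wrist"):
    from cell import manip
    d=manip.get_image(cam);pickle.dump(d,open(f"pics/{name}.pkl","wb"));cv2.imwrite(f"pics/{name}.png",d["image"][:,:,::-1])
    s=manip.sense();print({k:np.round(s[k],4).tolist() for k in("clock","ee_pos","tcp_rot","ft_force","gripper_width")});return d
E
python3 -c "
from h import *
snap('w1')"
```

```text
{'clock': 0.2, 'ee_pos': [0.2403, 0.5766, 0.2059], 'tcp_rot': [-0.616, -3.0804, 0.0016], 'ft_force': [0.7228, -0.8542, 0.1595], 'gripper_width': 0.9994}
```

View pics/w1.png

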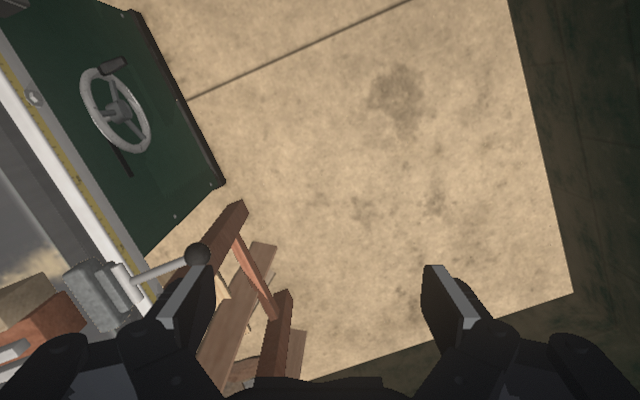

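The move call was refused, so this picture only shows the start view: fingers at the bottom, floor ahead. I'll retry with all fields given.

apply_moves --rows '[{"claw": 8.5, "dx": 5, "dy": -5, "dz": 4, "ax": 0, "ay": 0, "az": 0.1}, {"claw": 8.5, "dx": 30, "dy": -52.6, "dz": 4, "ax": 0, "ay": 0, "az": 0.567}, {"claw": 8.5, "dx": 30, "dy": -52.6, "dz": 4, "ax": 0, "ay": 0, "az": 0.567}, {"claw": 8.5, "dx": 30, "dy": -52.6, "dz": 4, "ax": 0, "ay": 0, "az": 0.567}, {"claw": 8.5, "dx": 30, "dy": -52.6, "dz": 4, "ax": 0, "ay": 0, "az": 0.567}, {"claw": 8.5, "dx": 30, "dy": -52.6, "dz": 4, "ax": 0, "ay": 0, "az": 0.567}, {"claw": 8.5, "dx": 30, "dy": -52.6, "dz": 4, "ax": 0, "ay": 0, "az": 0.567}, {"claw": 8.5, "dx": 30, "dy": -52.6, "dz": 4, "ax": 0, "ay": 0, "az": 0.567}, {"claw": 8.5, "dx": 30, "dy": -52.6, "dz": 4, "ax": 0, "ay": 0, "az": 0.567}, {"claw": 8.5, "dx": 30, "dy": -52.6, "dz": 4, "ax": 0, "ay": 0, "az": 0.567}, {"claw": 8.5, "dx": 30, "dy": -52.6, "dz": 4, "ax": 0, "ay": 0, "az": 0.567}, {"claw": 8.5, "dx": 30, "dy": -52.6, "dz": 4, "ax": 0, "ay": 0, "az": 0.567}, {"claw": 8.5, "dx": 30, "dy": -52.6, "dz": 4, "ax": 0, "ay": 0, "az": 0.567}, {"claw": 8.5, "dx": 30, "dy": -52.6, "dz": 4, "ax": 0, "ay": 0, "az": 0.567}]' --squeeze 60

```text
clock: 1.95
ee_pos: [0.54, 0.0522, 0.2465]
tcp_rot: [-0.274, 3.13, 0.0]
ft_force: [-0.3, 0.7, -0.1]
gripper_width: 0.997
grip_force: 0.0
```

```bash
python3 -c "
from h import *
snap('w2')"
```

```text
{'clock': 2.0, 'ee_pos': [0.5401, 0.0519, 0.2465], 'tcp_rot': [-0.2729, 3.1296, 0.0002], 'ft_force': [-0.3449, 1.0162, 0.2425], 'gripper_width': 0.9947}
```

View pics/w2.png

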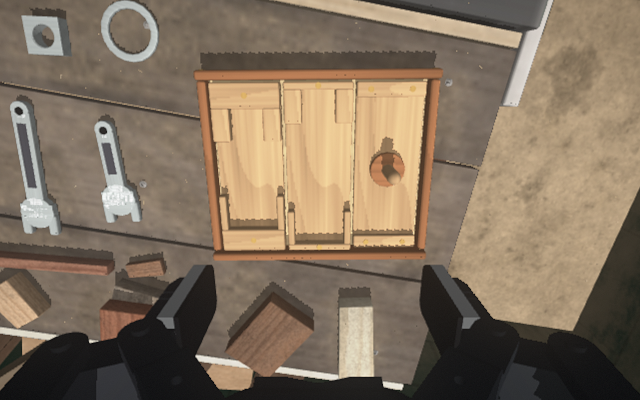

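The wrist view shows the tray rim corners at about (196,72), (440,70), (424,258) and (217,258). The seat disc is at (387,169) with the post tip near (394,180), and the holder gaps are at columns 283 and 354. Next I measure the tray from this view.

```bash
python3 - <<'E'
from h import *
W,T,S=load("w2"),load("top0"),load("scene0")
h=cv2.cvtColor(W["image"],cv2.COLOR_RGB2HSV);m=np.zeros(h.shape[:2],np.uint8)
sl=np.s_[60:264,185:450]
m[sl]=((h[...,1]>95)&(h[...,2]>75)&((h[...,0]<25)))[sl]
c=max(cv2.findContours(m,0,2)[0],key=cv2.contourArea)
q=cv2.approxPolyDP(cv2.convexHull(c),6,True)[:,0];print(q.tolist(),(plane(W,q,.03)*1000).round().tolist())
print(cv2.minAreaRect((plane(W,c[:,0],.03)[:,:2]*1000).astype(np.float32)))
for n,p,z in(("gap1",[(281,90),(285,240)],.02),("gap2",[(354,90),(353,240)],.02),("seat",[(387,169)],.02),("tip",[(394,180)],.061),
  ("longhead corners z26",[(292,244),(350,244)],.012),("longtail",[(287,90),(354,90)],.012),("shorthead",[(222,231),(282,231)],.012),("shorttail",[(216,108),(278,108)],.012)):
    print(n,(plane(W,p,z)*1000).round().tolist())
for n,d,u in(("S",S,(185+138/2.846,110+93/2.846)),("T",T,(175+80/2.667,135+190/2.667))): print(n,tri(W,(394,180),d,u))
# seat disc redder than the wood
m=((h[...,0]<13)&(h[...,1]>110)).astype(np.uint8);m[:, :365]=0;m[:,412:]=0;m[:145]=0;m[195:]=0
k=max(cv2.findContours(m,0,2)[0],key=cv2.contourArea);print("disc",cv2.minEnclosingCircle(k),cv2.boundingRect(k))
a=W["image"][60:270,185:450,::-1];cv2.imwrite("pics/c3.png",cv2.resize(a,(757,600),interpolation=cv2.INTER_CUBIC))
E
```

```text
[[442, 70], [424, 258], [213, 258], [195, 70]] [[427.0, 159.0, 30.0], [635.0, 196.0, 30.0], [679.0, -52.0, 30.0], [471.0, -88.0, 30.0]]
((553.3251953125, 53.522789001464844), (215.4621124267578, 253.52200317382812), 10.374640464782715)
gap1 [[475.0, -0.0, 20.0], [645.0, 29.0, 20.0]]
gap2 [[462.0, 76.0, 20.0], [631.0, 110.0, 20.0]]
seat [[539.0, 130.0, 20.0]]
tip [[541.0, 130.0, 61.0]]
longhead corners z26 [[653.0, 38.0, 12.0], [640.0, 109.0, 12.0]]
longtail [[474.0, 5.0, 12.0], [462.0, 77.0, 12.0]]
shorthead [[650.0, -49.0, 12.0], [638.0, 24.0, 12.0]]
shorttail [[506.0, -69.0, 12.0], [494.0, -2.0, 12.0]]
S (array([0.54222468, 0.13310468, 0.05182861]), np.float64(0.0020832292036832866))
T (array([0.54427156, 0.13547906, 0.03766645]), np.float64(0.003696625185074005))
disc ((386.99310302734375, 168.86207580566406), 17.130590438842773) (370, 153, 34, 33)
```

View pics/c3.png

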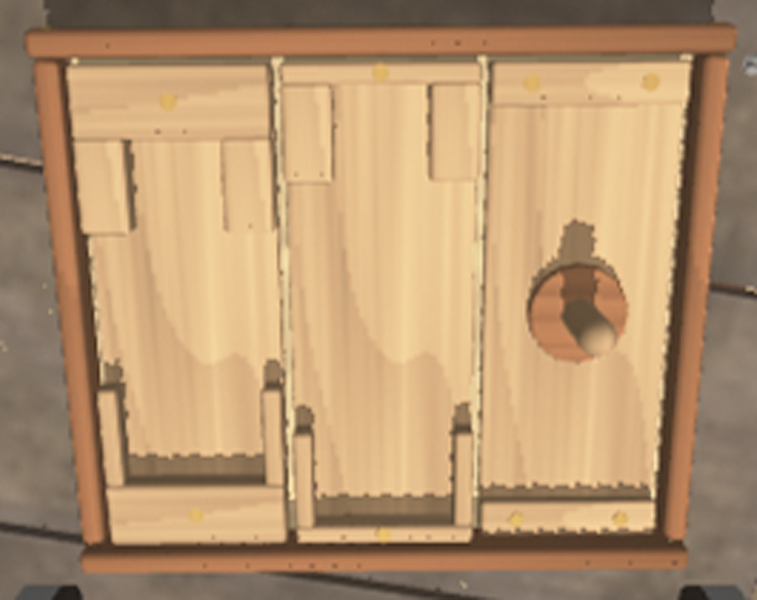

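The crop confirms the post in the right holder, the long recess in the middle one and the short recess on the left. Both heads go to the bottom of the image, which is +x. The tray centre is (553,53.5) mm with yaw 10.4°, and the post measured at (540,130) agrees with that to 1 mm. Next I look at the tools.

apply_moves --rows '[{"claw": 8.5, "dx": 0, "dy": -35, "dz": 6, "ax": 0, "ay": 0, "az": 0}, {"claw": 8.5, "dx": 0, "dy": -35, "dz": 6, "ax": 0, "ay": 0, "az": 0}, {"claw": 8.5, "dx": 0, "dy": -35, "dz": 6, "ax": 0, "ay": 0, "az": 0}, {"claw": 8.5, "dx": 0, "dy": -35, "dz": 6, "ax": 0, "ay": 0, "az": 0}, {"claw": 8.5, "dx": 0, "dy": -35, "dz": 6, "ax": 0, "ay": 0, "az": 0}, {"claw": 8.5, "dx": 0, "dy": -35, "dz": 6, "ax": 0, "ay": 0, "az": 0}, {"claw": 8.5, "dx": 0, "dy": -35, "dz": 6, "ax": 0, "ay": 0, "az": 0}, {"claw": 8.5, "dx": 0, "dy": -35, "dz": 6, "ax": 0, "ay": 0, "az": 0}]'

```text
clock: 3.0
ee_pos: [0.5407, -0.2979, 0.3061]
tcp_rot: [0.272, -3.13, -0.002]
ft_force: [-0.2, 0.5, -0.4]
gripper_width: 0.996
grip_force: 0.0
```

```bash
python3 - <<'E'
from h import *
snap('w3')
E
```

```text
{'clock': 3.05, 'ee_pos': [0.5408, -0.2973, 0.3062], 'tcp_rot': [-0.2737, 3.1296, 0.0017], 'ft_force': [0.6137, 0.7614, 0.8646], 'gripper_width': 0.9946}
```

View pics/w3.png

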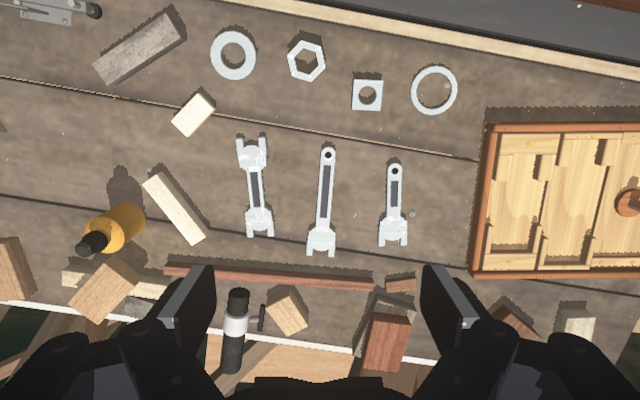

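The view shows the flange at (233,55), hex nut (306,60), square nut (367,94), thin ring (434,90), double spanner (255,187), long spanner (324,200) and short spanner (394,204). Now positions and heights.

```bash
python3 - <<'E'
from h import *
W,T,S=load("w3"),load("top0"),load("scene0")
Z={"flange":.012,"hex":.022,"long":.009,"short":.009}
A={"flange":[(233,55),(455,243),(406,294)],"hex":[(306,60),(416,248),(367,272)],"long":[(324,200),(386,174),(385,209)],"short":[(394,204),(346,180),(350,196)]}
def pick(d,uv,**k): return min(metal(d,**k),key=lambda c:np.hypot(*(np.array(cv2.minAreaRect(c)[0])-uv)))
for n,z in Z.items():
    cs=[pick(d,uv) for d,uv in zip((W,T,S),A[n])]
    for nm,d,c in zip("WTS",(W,T,S),cs):
        w=(plane(d,c[:,0],z)[:,:2]*1000).astype(np.float32);r=cv2.minAreaRect(w);print(n,nm,np.round(r[0],1),np.round(r[1],1),round(r[2],1))
    if n in("flange","hex"):
        # bore centre: dark contour inside
        hs=[]
        for d,c in zip((W,T,S),cs):
            x,y,w_,h_=cv2.boundingRect(c);g=cv2.cvtColor(d["image"],cv2.COLOR_RGB2GRAY)[y:y+h_,x:x+w_]
            m=(g<105).astype(np.uint8);M=np.zeros_like(m);cv2.drawContours(M,[c-[x,y]],-1,1,-1);m&=M
            k=max(cv2.findContours(m,0,1)[0],key=cv2.contourArea);(u,v),r=cv2.minEnclosingCircle(k);hs.append((x+u,y+v))
        print(" bore plane",[(plane(d,u,z)*1000).round(1).tolist()[0] for d,u in zip((W,T,S),hs)],"tri W-T,W-S",[np.round(tri(W,hs[0],d,u)[0]*1000,1).tolist() for d,u in((T,hs[1]),(S,hs[2]))])
    else:
        e=[np.array(sorted(cv2.boxPoints(cv2.minAreaRect(c)).tolist(),key=lambda p:p[1])) for c in cs]
        ms=[x.mean(0) for x in e];print(" tri mid W-T,W-S",[np.round(tri(W,ms[0],d,u)[0]*1000,1).tolist() for d,u in((T,ms[1]),(S,ms[2]))])
k=pick(W,A["hex"][0]);hull=cv2.convexHull(k)
p=cv2.approxPolyDP(hull,3,True)[:,0];w=plane(W,p,.022)[:,:2]*1000;print("hex corners",w.round().tolist())
e=np.roll(w,-1,0)-w;print("edge len/angle",np.hypot(*e.T).round(),np.degrees(np.arctan2(e[:,1],e[:,0])).round()%60)
E
```

```text
flange W [ 449. -418.] [57.3 55.5] 54.2
flange T [ 445.2 -422.1] [53.5 53.2] 41.5
flange S [ 444.4 -420.1] [55.9 56.9] 35.6
 bore plane [[449.4, -419.2, 12.0], [447.2, -420.6, 12.0], [443.3, -417.6, 12.0]] tri W-T,W-S [[448.5, -422.4, 2.8], [448.0, -418.6, 5.8]]
hex W [ 440.5 -329.7] [48.2 43. ] 23.5
hex T [ 436.3 -334. ] [45.7 42. ] 23.1
hex S [ 435.3 -332.3] [49.2 44.5] 22.8
 bore plane [[440.3, -331.0, 22.0], [439.1, -332.2, 22.0], [435.0, -330.1, 22.0]] tri W-T,W-S [[439.7, -331.5, 22.6], [439.3, -329.9, 15.3]]
long W [ 618.5 -282.5] [160.9  44.2] 10.8
long T [ 612.4 -280.9] [158.1  40.6] 6.2
long S [ 610.4 -277.7] [161.   44.7] 4.4
 tri mid W-T,W-S [[616.0, -281.3, -2.7], [611.1, -278.9, 11.3]]
short W [ 602.5 -182.3] [121.7  42.8] 12.9
short T [ 598.4 -185.1] [120.6  42.3] 13.1
short S [ 597.  -184.6] [124.5  44.4] 11.8
 tri mid W-T,W-S [[597.5, -185.3, 15.6], [603.8, -180.8, -1.8]]
hex corners [[419.0, -340.0], [421.0, -315.0], [444.0, -306.0], [463.0, -320.0], [460.0, -345.0], [438.0, -354.0]]
edge len/angle [25. 25. 23. 25. 24. 23.] [25. 21. 23. 24. 23. 24.]
```

The hex corners give clean 24 mm edges with flat normals at about 113.5°. The wrist and fixed views differ by about 4 mm, so I'll recheck each piece close up. Hovering over the flange.

apply_moves --rows '[{"claw": 7.0, "dx": -9.2, "dy": -12.2, "dz": -12, "ax": 0, "ay": 0, "az": 0}, {"claw": 7.0, "dx": -9.2, "dy": -12.2, "dz": -20, "ax": 0, "ay": 0, "az": 0}, {"claw": 7.0, "dx": -9.2, "dy": -12.2, "dz": -20, "ax": 0, "ay": 0, "az": 0}, {"claw": 7.0, "dx": -9.2, "dy": -12.2, "dz": -20, "ax": 0, "ay": 0, "az": 0}, {"claw": 7.0, "dx": -9.2, "dy": -12.2, "dz": -20, "ax": 0, "ay": 0, "az": 0}, {"claw": 7.0, "dx": -9.2, "dy": -12.2, "dz": -20, "ax": 0, "ay": 0, "az": 0}, {"claw": 7.0, "dx": -9.2, "dy": -12.2, "dz": -20, "ax": 0, "ay": 0, "az": 0}]'

```text
clock: 3.92
ee_pos: [0.4508, -0.4201, 0.1082]
tcp_rot: [-0.274, 3.127, -0.002]
ft_force: [-0.2, -0.5, 0.9]
gripper_width: 0.82
grip_force: 0.0
```

```bash
python3 - <<'E'
from h import *
from cell import manip
W=snap('w4');s=manip.sense()
for c in metal(W,amin=800):
    z=.012;w=(plane(W,c[:,0],z)[:,:2]*1000).astype(np.float32);r=cv2.minAreaRect(w);print(cv2.boundingRect(c),np.round(r[0],1),np.round(r[1],1),round(r[2],1))
print(s["ee_pos"])
E
```

```text
{'clock': 3.975, 'ee_pos': [0.4505, -0.4202, 0.1081], 'tcp_rot': [-0.2739, 3.127, -0.0026], 'ft_force': [0.133, 0.4185, 1.2709], 'gripper_width': 0.8157}
(315, 292, 47, 90) [ 582.8 -379.4] [94.2 39.4] 12.1
(236, 240, 50, 58) [ 527.3 -462.2] [27.8 52.5] 53.0
(499, 221, 56, 45) [ 465.  -248.2] [38.8 37.3] 7.5
(585, 199, 55, 67) [ 447.4 -182.9] [58.3 42. ] 25.4
(404, 170, 67, 60) [ 443.1 -328.2] [49.8 48. ] 24.0
(286, 152, 73, 70) [ 448.1 -418.7] [55.  55.4] 54.9
(102, 130, 146, 104) [ 463.8 -534. ] [ 34.7 119. ] 39.0
(0, 103, 100, 40) [ 436.2 -623.3] [21.  71.6] 0.3
(0, 72, 70, 40) [ 413.9 -632.7] [19.8 48.5] 0.2
(374, 51, 195, 65) [ 356. -326.] [142.3  20.5] 89.4
(482, 0, 158, 34) [ 295.1 -282.7] [110.4  18.5] 90.0
(129, 0, 121, 58) [ 350.1 -526. ] [31.4 81.7] 0.7
[ 0.4505038  -0.42024349  0.10812414]
```

View pics/w4.png

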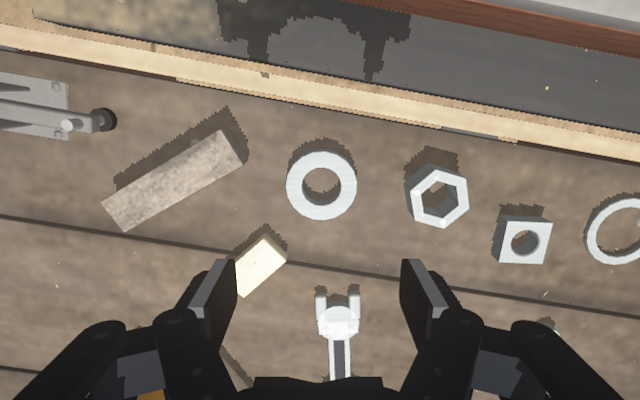

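The close-up shows the flange at (321,187), its centre measured at (448,-419) mm, matching the earlier wrist view. Fingers are clear on both sides, so I descend and test-close.

apply_moves --rows '[{"claw": 7.0, "dx": -0.2, "dy": 0.1, "dz": -5, "ax": 0, "ay": 0, "az": 0}, {"claw": 7.0, "dx": -0.2, "dy": 0.1, "dz": -9, "ax": 0, "ay": 0, "az": 0}, {"claw": 7.0, "dx": -0.2, "dy": 0.1, "dz": -10.3, "ax": 0, "ay": 0, "az": 0}, {"claw": 7.0, "dx": -0.2, "dy": 0.1, "dz": -10.3, "ax": 0, "ay": 0, "az": 0}, {"claw": 7.0, "dx": -0.2, "dy": 0.1, "dz": -10.3, "ax": 0, "ay": 0, "az": 0}]'

```text
clock: 4.6
ee_pos: [0.4476, -0.4209, 0.0052]
tcp_rot: [-0.27, 3.128, -0.003]
ft_force: [-0.4, 0.1, 0.2]
gripper_width: 0.819
grip_force: 0.0
```

```bash
python3 - <<'E'
from h import *
snap('w5')
A,B=load("w3"),load("w4")
print("flange top z two wrist views",tri(A,(233.5,55.5),B,(321,186.5))[0].round(4))
a=cv2.imread("pics/w5.png")[120:340,150:490];cv2.imwrite("pics/c5.png",cv2.resize(a,(800,518)))
E
```

```text
{'clock': 4.65, 'ee_pos': [0.4475, -0.4209, 0.0052], 'tcp_rot': [-0.2702, 3.1278, -0.0036], 'ft_force': [0.4027, -0.3113, -0.4583], 'gripper_width': 0.8204}
flange top z two wrist views [ 0.4479 -0.4194  0.0099]
```

View pics/c5.png

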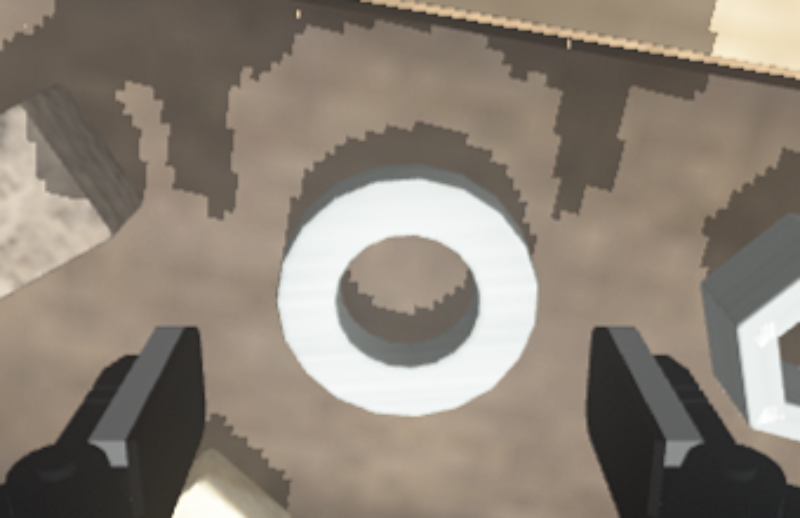

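The crop shows the flange centred between the pads, but the pads look nearer the camera than the ring (390 px gap against 259 px for 56 mm). That suggests the open tips are well above the TCP. A test close will tell.

apply_moves --rows '[{"claw": 5.0, "dx": 0, "dy": 0, "dz": 0, "ax": 0, "ay": 0, "az": 0}, {"claw": 5.0, "dx": 0, "dy": 0, "dz": 0, "ax": 0, "ay": 0, "az": 0}, {"claw": 5.0, "dx": 0, "dy": 0, "dz": 0, "ax": 0, "ay": 0, "az": 0}, {"claw": 5.0, "dx": 0, "dy": 0, "dz": 0, "ax": 0, "ay": 0, "az": 0}, {"claw": 5.0, "dx": 0, "dy": 0, "dz": 0, "ax": 0, "ay": 0, "az": 0}]'

```text
clock: 5.28
ee_pos: [0.4464, -0.4201, 0.0033]
tcp_rot: [0.27, -3.13, -0.0]
ft_force: [0.1, -0.8, -0.9]
gripper_width: 0.589
grip_force: 0.0
```

No contact at 50 mm opening, so the tips are above the ring. Reopening and going lower.

apply_moves --rows '[{"claw": 7.0, "dx": 0, "dy": 0, "dz": 0, "ax": 0, "ay": 0, "az": 0}, {"claw": 7.0, "dx": 0, "dy": 0, "dz": 0, "ax": 0, "ay": 0, "az": 0}, {"claw": 7.0, "dx": 0.1, "dy": 0, "dz": -0.5, "ax": 0, "ay": 0, "az": 0}, {"claw": 7.0, "dx": 0.1, "dy": 0, "dz": -1.0, "ax": 0, "ay": 0, "az": 0}, {"claw": 7.0, "dx": 0.1, "dy": 0, "dz": -1.0, "ax": 0, "ay": 0, "az": 0}, {"claw": 5.0, "dx": 0.1, "dy": 0, "dz": -1.0, "ax": 0, "ay": 0, "az": 0}, {"claw": 5.0, "dx": 0.1, "dy": 0, "dz": -1.0, "ax": 0, "ay": 0, "az": 0}, {"claw": 5.0, "dx": 0.1, "dy": 0, "dz": -1.0, "ax": 0, "ay": 0, "az": 0}]'

```text
clock: 6.28
ee_pos: [0.4475, -0.4202, -0.0065]
tcp_rot: [-0.27, 3.13, -0.0]
ft_force: [-0.6, 0.2, 0.1]
gripper_width: 0.585
grip_force: 0.0
```

apply_moves --rows '[{"claw": 7.0, "dx": 0, "dy": 0, "dz": 0, "ax": 0, "ay": 0, "az": 0}, {"claw": 7.0, "dx": 0, "dy": 0, "dz": 0, "ax": 0, "ay": 0, "az": 0}, {"claw": 7.0, "dx": 0, "dy": 0, "dz": -0.6, "ax": 0, "ay": 0, "az": 0}, {"claw": 7.0, "dx": 0, "dy": 0, "dz": -1.0, "ax": 0, "ay": 0, "az": 0}, {"claw": 7.0, "dx": 0, "dy": 0, "dz": -1.0, "ax": 0, "ay": 0, "az": 0}, {"claw": 5.0, "dx": 0, "dy": 0, "dz": -1.0, "ax": 0, "ay": 0, "az": 0}, {"claw": 5.0, "dx": 0, "dy": 0, "dz": -1.0, "ax": 0, "ay": 0, "az": 0}, {"claw": 5.0, "dx": 0, "dy": 0, "dz": -1.0, "ax": 0, "ay": 0, "az": 0}]'

```text
clock: 7.28
ee_pos: [0.4477, -0.4206, -0.0158]
tcp_rot: [-0.27, 3.129, -0.002]
ft_force: [-1.2, 0.1, 4.1]
gripper_width: 0.585
grip_force: 2.6
```

Now 4 N of vertical force at 50 mm opening: the tips are resting on the ring top (z=12), so they stand about 28 mm behind the reported TCP here. I'll back off, reopen and go 10 mm lower.

apply_moves --rows '[{"claw": 5.0, "dx": 0, "dy": 0, "dz": 1.0, "ax": 0, "ay": 0, "az": 0}, {"claw": 7.0, "dx": 0, "dy": 0, "dz": 1.0, "ax": 0, "ay": 0, "az": 0}, {"claw": 7.0, "dx": 0, "dy": 0, "dz": 1.0, "ax": 0, "ay": 0, "az": 0}, {"claw": 7.0, "dx": 0, "dy": 0, "dz": 0.3, "ax": 0, "ay": 0, "az": 0}, {"claw": 7.0, "dx": 0, "dy": 0, "dz": -0.5, "ax": 0, "ay": 0, "az": 0}, {"claw": 7.0, "dx": 0, "dy": 0, "dz": -1.0, "ax": 0, "ay": 0, "az": 0}, {"claw": 7.0, "dx": 0, "dy": 0, "dz": -1.0, "ax": 0, "ay": 0, "az": 0}, {"claw": 7.0, "dx": 0, "dy": 0, "dz": -1.0, "ax": 0, "ay": 0, "az": 0}]'

```text
clock: 8.28
ee_pos: [0.4475, -0.4201, -0.0267]
tcp_rot: [-0.27, 3.13, -0.0]
ft_force: [-0.2, 0.4, -0.3]
gripper_width: 0.822
grip_force: 0.0
```

apply_moves --rows '[{"claw": 4.5, "dx": 0, "dy": 0, "dz": 0, "ax": 0, "ay": 0, "az": 0}, {"claw": 4.5, "dx": 0, "dy": 0, "dz": 0, "ax": 0, "ay": 0, "az": 0}, {"claw": 4.5, "dx": 0, "dy": 0, "dz": 0, "ax": 0, "ay": 0, "az": 0}, {"claw": 4.5, "dx": 0, "dy": 0, "dz": 0, "ax": 0, "ay": 0, "az": 0}, {"claw": 4.5, "dx": 0, "dy": 0, "dz": 0, "ax": 0, "ay": 0, "az": 0}]' --squeeze 60

```text
clock: 8.9
ee_pos: [0.4475, -0.4202, -0.0255]
tcp_rot: [-0.27, 3.129, -0.001]
ft_force: [-1.4, 1.2, 7.9]
gripper_width: 0.626
grip_force: 61.3
```

Gripped (61 N, stopped on the ring). Lift, carry over the post and turn the closing line along the tray's length.

apply_moves --rows '[{"claw": 4.5, "dx": 0, "dy": 0, "dz": 5, "ax": 0, "ay": 0, "az": 0}, {"claw": 4.5, "dx": 0, "dy": 0, "dz": 11, "ax": 0, "ay": 0, "az": 0}, {"claw": 4.5, "dx": 1, "dy": 5, "dz": 12, "ax": 0, "ay": 0, "az": -0.15}, {"claw": 4.5, "dx": 2, "dy": 10, "dz": 12, "ax": 0, "ay": 0, "az": -0.3}, {"claw": 4.5, "dx": 3, "dy": 15, "dz": 12, "ax": 0, "ay": 0, "az": -0.45}, {"claw": 4.5, "dx": 4, "dy": 20, "dz": 12, "ax": 0, "ay": 0, "az": -0.6}, {"claw": 4.5, "dx": 5, "dy": 25, "dz": 12, "ax": 0, "ay": 0, "az": -0.75}, {"claw": 4.5, "dx": 6, "dy": 30, "dz": 12, "ax": 0, "ay": 0, "az": -0.9}, {"claw": 4.5, "dx": 7, "dy": 35, "dz": 12, "ax": 0, "ay": 0, "az": -1.05}, {"claw": 4.5, "dx": 8, "dy": 40, "dz": 12, "ax": 0, "ay": 0, "az": -1.2}, {"claw": 4.5, "dx": 9, "dy": 45, "dz": 12, "ax": 0, "ay": 0, "az": -1.35}, {"claw": 4.5, "dx": 9.2, "dy": 50, "dz": 12, "ax": 0, "ay": 0, "az": -1.5}, {"claw": 4.5, "dx": 9.25, "dy": 54, "dz": 12, "ax": 0, "ay": 0, "az": -1.56}, {"claw": 4.5, "dx": 9.25, "dy": 55, "dz": 12, "ax": 0, "ay": 0, "az": -1.56}, {"claw": 4.5, "dx": 9.25, "dy": 55, "dz": 12, "ax": 0, "ay": 0, "az": -1.56}, {"claw": 4.5, "dx": 9.25, "dy": 55, "dz": 12, "ax": 0, "ay": 0, "az": -1.56}, {"claw": 4.5, "dx": 9.25, "dy": 55, "dz": 12, "ax": 0, "ay": 0, "az": -1.56}]'

```text
clock: 11.02
ee_pos: [0.5401, 0.1281, 0.0936]
tcp_rot: [2.012, 2.412, -0.0]
ft_force: [0.3, -0.1, -1.2]
gripper_width: 0.625
grip_force: 63.6
```

```bash
python3 - <<'E'
from h import *
W=snap('w6')
for c in metal(W,amin=800):
    w=(plane(W,c[:,0],.105)[:,:2]*1000).astype(np.float32);r=cv2.minAreaRect(w);print(cv2.boundingRect(c),np.round(r[0],1),np.round(r[1],1))
cv2.imwrite("pics/c6.png",cv2.resize(cv2.imread("pics/w6.png")[80:400,100:540],(800,582)))
E
```

```text
{'clock': 11.075, 'ee_pos': [0.5401, 0.1284, 0.0936], 'tcp_rot': [2.0115, 2.4128, -0.0001], 'ft_force': [-0.5366, -0.6739, -1.5274], 'gripper_width': 0.6305}
(254, 211, 130, 126) [544.3 115.2] [63.6 69.5]
(552, 198, 88, 56) [668.6 164.5] [45.2 28. ]
```

View pics/c6.png

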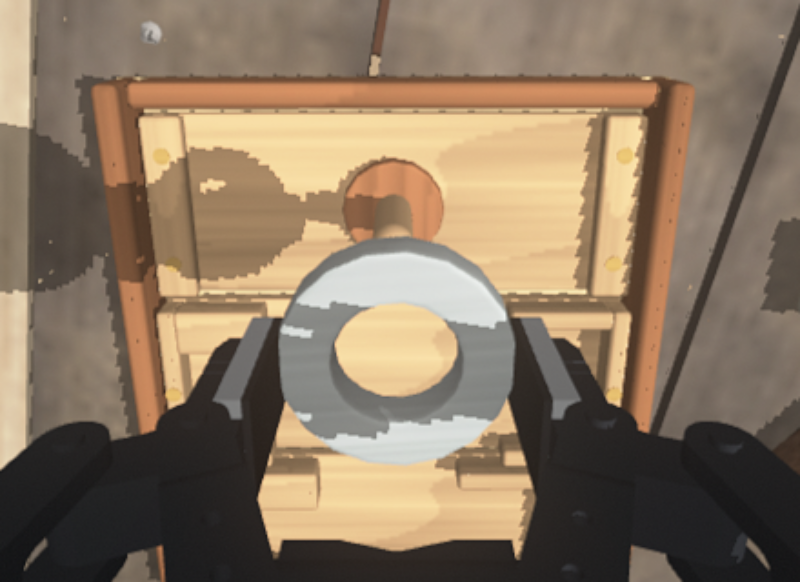

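The crop shows the flange held level between the pads, with the post and seat behind it. Corrected for its height, the ring centre is at about (541,130), over the post. Lowering.

apply_moves --rows '[{"claw": 4.5, "dx": 0, "dy": 0.1, "dz": -2.5, "ax": 0, "ay": 0, "az": 0}, {"claw": 4.5, "dx": 0, "dy": 0.1, "dz": -5, "ax": 0, "ay": 0, "az": 0}, {"claw": 4.5, "dx": 0, "dy": 0.1, "dz": -7, "ax": 0, "ay": 0, "az": 0}, {"claw": 4.5, "dx": 0, "dy": 0.1, "dz": -8.5, "ax": 0, "ay": 0, "az": 0}, {"claw": 4.5, "dx": 0, "dy": 0.1, "dz": -9.4, "ax": 0, "ay": 0, "az": 0}, {"claw": 4.5, "dx": 0, "dy": 0.1, "dz": -9.6, "ax": 0, "ay": 0, "az": 0}, {"claw": 4.5, "dx": 0, "dy": 0.1, "dz": -9.6, "ax": 0, "ay": 0, "az": 0}]'

```text
clock: 11.95
ee_pos: [0.5402, 0.1309, -0.0023]
tcp_rot: [2.009, 2.415, 0.001]
ft_force: [0.5, -0.8, -0.7]
gripper_width: 0.621
grip_force: 63.6
```

apply_moves --rows '[{"claw": 4.5, "dx": 0, "dy": 0, "dz": -0.2, "ax": 0, "ay": 0, "az": 0}, {"claw": 4.5, "dx": 0, "dy": 0, "dz": -0.3, "ax": 0, "ay": 0, "az": 0}, {"claw": 7.0, "dx": 0, "dy": 0, "dz": -0.3, "ax": 0, "ay": 0, "az": 0}, {"claw": 7.0, "dx": 0, "dy": 0, "dz": -0.3, "ax": 0, "ay": 0, "az": 0}, {"claw": 7.0, "dx": 0, "dy": 0, "dz": -0.3, "ax": 0, "ay": 0, "az": 0}, {"claw": 7.0, "dx": 0, "dy": 0, "dz": 4, "ax": 0, "ay": 0, "az": 0}, {"claw": 7.0, "dx": 0, "dy": 0, "dz": 9, "ax": 0, "ay": 0, "az": 0}, {"claw": 7.0, "dx": 0, "dy": 0, "dz": 12, "ax": 0, "ay": 0, "az": 0}, {"claw": 7.0, "dx": 0, "dy": 0, "dz": 12, "ax": 0, "ay": 0, "az": 0}]'

```text
clock: 13.08
ee_pos: [0.5415, 0.1311, 0.1199]
tcp_rot: [2.008, 2.413, 0.007]
ft_force: [0.7, 0.6, -0.2]
gripper_width: 0.821
grip_force: 0.0
```

```bash
python3 - <<'E'
from h import *
W=snap('w7');T=snap('top7','top')
for c in metal(W,amin=800):
    w=(plane(W,c[:,0],.032)[:,:2]*1000).astype(np.float32);r=cv2.minAreaRect(w);print(cv2.boundingRect(c),np.round(r[0],1),np.round(r[1],1))
E
```

```text
{'clock': 13.125, 'ee_pos': [0.5404, 0.1311, 0.1182], 'tcp_rot': [2.0083, 2.4146, 0.003], 'ft_force': [0.7967, -0.4455, -0.438], 'gripper_width': 0.8207}
{'clock': 13.175, 'ee_pos': [0.5396, 0.1311, 0.1171], 'tcp_rot': [-2.0087, -2.4151, -0.0003], 'ft_force': [-0.8276, 0.5521, 0.0698], 'gripper_width': 0.8183}
(533, 221, 107, 22) [754.5 139.5] [87.3 17.3]
(536, 191, 104, 28) [747.6 160.1] [81.9 21.6]
(280, 157, 73, 72) [541.9 131.3] [54.2 55.4]
```

The flange is on the seat: centre (542,131), and the 55 mm apparent size at z=32 confirms its height. On to the nut.

apply_moves --rows '[{"claw": 7.0, "dx": -1, "dy": -5, "dz": 0, "ax": 0, "ay": 0, "az": 0.17}, {"claw": 7.0, "dx": -2, "dy": -10, "dz": 0, "ax": 0, "ay": 0, "az": 0.34}, {"claw": 7.0, "dx": -3, "dy": -15, "dz": 0, "ax": 0, "ay": 0, "az": 0.51}, {"claw": 7.0, "dx": -4, "dy": -20, "dz": 0, "ax": 0, "ay": 0, "az": 0.68}, {"claw": 7.0, "dx": -5, "dy": -25, "dz": 0, "ax": 0, "ay": 0, "az": 0.85}, {"claw": 7.0, "dx": -6, "dy": -30, "dz": 0, "ax": 0, "ay": 0, "az": 1.02}, {"claw": 7.0, "dx": -7, "dy": -35, "dz": 0, "ax": 0, "ay": 0, "az": 1.19}, {"claw": 7.0, "dx": -8, "dy": -39, "dz": 0, "ax": 0, "ay": 0, "az": 1.36}, {"claw": 7.0, "dx": -9, "dy": -43, "dz": 0, "ax": 0, "ay": 0, "az": 1.53}, {"claw": 6.0, "dx": -10, "dy": -46, "dz": 0, "ax": 0, "ay": 0, "az": 1.7}, {"claw": 6.0, "dx": -10, "dy": -46.1, "dz": 0, "ax": 0, "ay": 0, "az": 1.8}, {"claw": 6.0, "dx": -10, "dy": -46.1, "dz": 0, "ax": 0, "ay": 0, "az": 1.8}, {"claw": 6.0, "dx": -10, "dy": -46.1, "dz": 0, "ax": 0, "ay": 0, "az": 1.8}]'

```text
clock: 14.8
ee_pos: [0.4398, -0.3293, 0.1166]
tcp_rot: [0.641, -3.075, -0.002]
ft_force: [-0.7, -0.2, 0.2]
gripper_width: 0.701
grip_force: 0.0
```

```bash
python3 - <<'E'
from h import *
from scipy.spatial.transform import Rotation as Ro
from cell import manip
W=snap('w8');R=Ro.from_rotvec(manip.sense()["tcp_rot"]).as_matrix();print("closing deg",np.degrees(np.arctan2(R[1,1],R[0,1])))
for c in metal(W,lo=150,amin=300):
    r=cv2.minAreaRect((plane(W,c[:,0],.022)[:,:2]*1000).astype(np.float32))
    if np.hypot(r[0][0]-440,r[0][1]+330)<40:
        print(cv2.boundingRect(c),np.round(r[0],1),np.round(r[1],1))
        for eps in(3,5):
            p=cv2.approxPolyDP(cv2.convexHull(c),eps,True)[:,0];w=plane(W,p,.022)[:,:2]*1000
            e=np.roll(w,-1,0)-w;print(w.mean(0).round(1),np.hypot(*e.T).round(),np.degrees(np.arctan2(e[:,1],e[:,0])).round(1)%60)
        x=cv2.minEnclosingCircle(c)[0];print("top z vs w3",tri(W,x,load("w3"),(306,60))[0].round(4))
E
```

```text
{'clock': 14.85, 'ee_pos': [0.44, -0.3292, 0.1168], 'tcp_rot': [0.6417, -3.0749, -0.0016], 'ft_force': [0.6788, -0.1215, -0.2022], 'gripper_width': 0.7015}
closing deg 113.57451230333959
(291, 161, 56, 60) [ 439.8 -330.2] [47.1 42. ]
[ 439.6 -330.3] [23. 23. 26. 23. 24. 25.] [23.2 24.9 22.4 22.6 24.1 21.2]
[ 439.6 -330.3] [23. 23. 26. 23. 24. 25.] [23.2 24.9 22.4 22.6 24.1 21.2]
top z vs w3 [ 0.4384 -0.331   0.0254]
```

The nut is confirmed at (439.7,-330.3) with flats aligned to the closing line at 113.6°. Descend and grip.

apply_moves --rows '[{"claw": 6.0, "dx": 0, "dy": -0.1, "dz": -5, "ax": 0, "ay": 0, "az": 0}, {"claw": 6.0, "dx": 0, "dy": -0.1, "dz": -10, "ax": 0, "ay": 0, "az": 0}, {"claw": 6.0, "dx": 0, "dy": -0.1, "dz": -12.5, "ax": 0, "ay": 0, "az": 0}, {"claw": 6.0, "dx": 0, "dy": -0.1, "dz": -13.7, "ax": 0, "ay": 0, "az": 0}, {"claw": 6.0, "dx": 0, "dy": -0.1, "dz": -13.7, "ax": 0, "ay": 0, "az": 0}, {"claw": 6.0, "dx": 0, "dy": -0.1, "dz": -13.7, "ax": 0, "ay": 0, "az": 0}, {"claw": 3.0, "dx": 0, "dy": -0.1, "dz": -13.7, "ax": 0, "ay": 0, "az": 0}, {"claw": 3.0, "dx": 0, "dy": -0.1, "dz": -13.7, "ax": 0, "ay": 0, "az": 0}, {"claw": 3.0, "dx": 0, "dy": -0.1, "dz": -13.7, "ax": 0, "ay": 0, "az": 0}, {"claw": 3.0, "dx": 0, "dy": -0.1, "dz": -13.7, "ax": 0, "ay": 0, "az": 0}]' --squeeze 60

```text
clock: 16.1
ee_pos: [0.4405, -0.3314, -0.0182]
tcp_rot: [-0.642, 3.074, -0.002]
ft_force: [-1.2, 1.9, 8.0]
gripper_width: 0.474
grip_force: 60.6
```

apply_moves --rows '[{"claw": 3.0, "dx": 0, "dy": 0, "dz": 5, "ax": 0, "ay": 0, "az": 0}, {"claw": 3.0, "dx": 0, "dy": 0, "dz": 11, "ax": 0, "ay": 0, "az": 0}, {"claw": 3.0, "dx": 1, "dy": 5, "dz": 13, "ax": 0, "ay": 0, "az": -0.17}, {"claw": 3.0, "dx": 2, "dy": 10, "dz": 13, "ax": 0, "ay": 0, "az": -0.34}, {"claw": 3.0, "dx": 3, "dy": 15, "dz": 13, "ax": 0, "ay": 0, "az": -0.51}, {"claw": 3.0, "dx": 4, "dy": 20, "dz": 13, "ax": 0, "ay": 0, "az": -0.68}, {"claw": 3.0, "dx": 5, "dy": 25, "dz": 13, "ax": 0, "ay": 0, "az": -0.85}, {"claw": 3.0, "dx": 6, "dy": 30, "dz": 13, "ax": 0, "ay": 0, "az": -1.02}, {"claw": 3.0, "dx": 7, "dy": 35, "dz": 13, "ax": 0, "ay": 0, "az": -1.19}, {"claw": 3.0, "dx": 8, "dy": 39, "dz": 13, "ax": 0, "ay": 0, "az": -1.36}, {"claw": 3.0, "dx": 9, "dy": 43, "dz": 13, "ax": 0, "ay": 0, "az": -1.53}, {"claw": 3.0, "dx": 10, "dy": 46, "dz": 13, "ax": 0, "ay": 0, "az": -1.7}, {"claw": 3.0, "dx": 10, "dy": 46.2, "dz": 13, "ax": 0, "ay": 0, "az": -1.8}, {"claw": 3.0, "dx": 10, "dy": 46.2, "dz": 13, "ax": 0, "ay": 0, "az": -1.8}, {"claw": 3.0, "dx": 10, "dy": 46.2, "dz": 13, "ax": 0, "ay": 0, "az": -1.8}, {"claw": 3.0, "dx": 10, "dy": 46.2, "dz": 13, "ax": 0, "ay": 0, "az": -1.8}]'

```text
clock: 18.1
ee_pos: [0.5399, 0.1302, 0.1106]
tcp_rot: [-2.009, -2.415, -0.0]
ft_force: [0.6, 0.0, -1.0]
gripper_width: 0.473
grip_force: 61.8
```

```bash
python3 - <<'E'
from h import *
W=snap('w9')
for c in metal(W,lo=150,amin=800):
    w=(plane(W,c[:,0],.150)[:,:2]*1000).astype(np.float32);r=cv2.minAreaRect(w);print(cv2.boundingRect(c),np.round(r[0],1),np.round(r[1],1))
cv2.imwrite("pics/c9.png",cv2.resize(cv2.imread("pics/w9.png")[80:400,100:540],(800,582)))
E
```

```text
{'clock': 18.15, 'ee_pos': [0.5399, 0.1302, 0.1106], 'tcp_rot': [-2.0094, -2.4149, -0.0004], 'ft_force': [-0.642, 0.1659, -1.7332], 'gripper_width': 0.4707}
(277, 228, 95, 37) [541.3 147.8] [37.2 13.2]
(544, 208, 96, 40) [642.5 174.2] [38.9 16. ]
(281, 160, 76, 66) [534.7 168.2] [28.4 25.1]
```

View pics/c9.png

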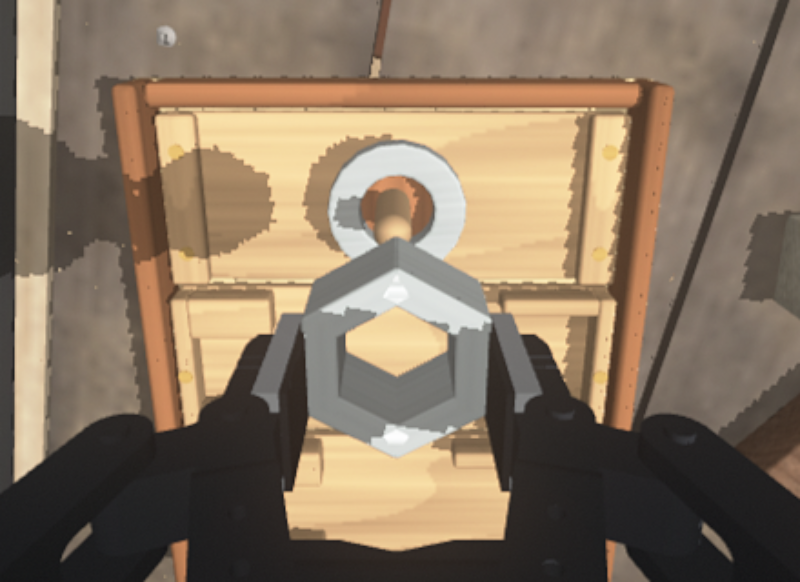

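The nut is held level over the post, with the flange seated round the post at crop (397,205). Lowering and releasing.

apply_moves --rows '[{"claw": 3.0, "dx": 0, "dy": -0.1, "dz": -3, "ax": 0, "ay": 0, "az": 0}, {"claw": 3.0, "dx": 0, "dy": -0.1, "dz": -5, "ax": 0, "ay": 0, "az": 0}, {"claw": 3.0, "dx": 0, "dy": -0.1, "dz": -7, "ax": 0, "ay": 0, "az": 0}, {"claw": 3.0, "dx": 0, "dy": -0.1, "dz": -8.5, "ax": 0, "ay": 0, "az": 0}, {"claw": 3.0, "dx": 0, "dy": -0.1, "dz": -9.3, "ax": 0, "ay": 0, "az": 0}, {"claw": 3.0, "dx": 0, "dy": -0.1, "dz": -9.5, "ax": 0, "ay": 0, "az": 0}, {"claw": 3.0, "dx": 0, "dy": -0.1, "dz": -9.5, "ax": 0, "ay": 0, "az": 0}]'

```text
clock: 19.02
ee_pos: [0.5402, 0.13, 0.0157]
tcp_rot: [2.009, 2.415, 0.001]
ft_force: [0.0, -0.3, -1.4]
gripper_width: 0.475
grip_force: 61.8
```

apply_moves --rows '[{"claw": 3.0, "dx": 0, "dy": 0, "dz": -0.1, "ax": 0, "ay": 0, "az": 0}, {"claw": 6.5, "dx": 0, "dy": 0, "dz": -0.1, "ax": 0, "ay": 0, "az": 0}, {"claw": 6.5, "dx": 0, "dy": 0, "dz": -0.1, "ax": 0, "ay": 0, "az": 0}, {"claw": 6.5, "dx": 0, "dy": 0, "dz": -0.1, "ax": 0, "ay": 0, "az": 0}, {"claw": 6.5, "dx": 0, "dy": 0, "dz": 4, "ax": 0, "ay": 0, "az": 0}, {"claw": 6.5, "dx": 0, "dy": 0, "dz": 9, "ax": 0, "ay": 0, "az": 0}, {"claw": 6.5, "dx": 0, "dy": 0, "dz": 12, "ax": 0, "ay": 0, "az": 0}, {"claw": 6.5, "dx": 0, "dy": 0, "dz": 12, "ax": 0, "ay": 0, "az": 0}, {"claw": 6.5, "dx": 0, "dy": 0, "dz": 12, "ax": 0, "ay": 0, "az": 0}]'

```text
clock: 20.15
ee_pos: [0.5394, 0.13, 0.1348]
tcp_rot: [-2.008, -2.415, 0.001]
ft_force: [0.6, -0.3, -1.0]
gripper_width: 0.761
grip_force: 0.0
```

```bash
python3 - <<'E'
from h import *
W=snap('w10')
for lo in(105,150):
  for c in metal(W,lo=lo,amin=800):
    w=(plane(W,c[:,0],.054)[:,:2]*1000).astype(np.float32);r=cv2.minAreaRect(w);print(lo,cv2.boundingRect(c),np.round(r[0],1),np.round(r[1],1))
# handle axes from w3: mid-points of the mask per row along the handle
W3=load("w3")
for n,uv,z in(("long",(324,200),.009),("short",(394,204),.009)):
    c=min(metal(W3),key=lambda c:np.hypot(*(np.array(cv2.minAreaRect(c)[0])-uv)))
    P=plane(W3,c[:,0],z)[:,:2]*1000
    L=P[:,0]; lo,hi=P[:,0].min(),P[:,0].max()
    s=P[(L>lo+15)&(L<hi-52)]
    # fit two edges: split about the median line
    vx,vy,x0,y0=cv2.fitLine(s.astype(np.float32),cv2.DIST_L2,0,.01,.01).ravel();a=np.array([vx,vy])*np.sign(vx);nrm=np.array([-a[1],a[0]])
    side=(s-[x0,y0])@nrm
    print(n,"axis deg",np.degrees(np.arctan2(a[1],a[0])).round(1),"width",np.percentile(side,[5,95]).round(1),"ext",np.round([((P-[x0,y0])@a).min(),((P-[x0,y0])@a).max()],1),
      "mid",(np.array([x0,y0])+a*(((P-[x0,y0])@a).min()+((P-[x0,y0])@a).max())/2).round(1))
E
```

```text
{'clock': 20.2, 'ee_pos': [0.5391, 0.1299, 0.1344], 'tcp_rot': [-2.0082, -2.4144, 0.0022], 'ft_force': [1.2547, -0.5437, 0.5227], 'gripper_width': 0.76}
105 (0, 188, 17, 212) [311.1  -6.8] [202.7  13.2]
105 (526, 186, 114, 50) [736.5 155.1] [90.7 38.4]
105 (285, 152, 70, 76) [541.6 136.3] [52.4 52.3]
150 (528, 198, 112, 38) [740.  151.1] [85.2 29.3]
150 (292, 154, 63, 74) [544.  135.4] [52.4 47.2]
long axis deg 6.9 width [-10.6  10.8] ext [-60.9  99.6] mid [ 616.7 -275.6]
short axis deg 18.7 width [-12.4  12.8] ext [-43.3  79.6] mid [ 602.5 -179. ]
```

apply_moves --rows '[{"claw": 4.0, "dx": 1, "dy": -4, "dz": 2, "ax": 0, "ay": 0, "az": 0.17}, {"claw": 4.0, "dx": 2, "dy": -8, "dz": 2, "ax": 0, "ay": 0, "az": 0.34}, {"claw": 4.0, "dx": 3, "dy": -12, "dz": 2, "ax": 0, "ay": 0, "az": 0.51}, {"claw": 4.0, "dx": 4, "dy": -16, "dz": 2, "ax": 0, "ay": 0, "az": 0.68}, {"claw": 4.0, "dx": 5, "dy": -20, "dz": 2, "ax": 0, "ay": 0, "az": 0.85}, {"claw": 4.0, "dx": 6, "dy": -24, "dz": 2, "ax": 0, "ay": 0, "az": 1.02}, {"claw": 4.0, "dx": 6.3, "dy": -28, "dz": 2, "ax": 0, "ay": 0, "az": 1.19}, {"claw": 4.0, "dx": 6.3, "dy": -31.3, "dz": 2, "ax": 0, "ay": 0, "az": 1.36}, {"claw": 4.0, "dx": 6.3, "dy": -31.3, "dz": 2, "ax": 0, "ay": 0, "az": 1.53}, {"claw": 4.0, "dx": 6.3, "dy": -31.3, "dz": 2, "ax": 0, "ay": 0, "az": 1.58}, {"claw": 4.0, "dx": 6.3, "dy": -31.3, "dz": 2, "ax": 0, "ay": 0, "az": 1.58}, {"claw": 4.0, "dx": 6.3, "dy": -31.3, "dz": 2, "ax": 0, "ay": 0, "az": 1.58}]'

```text
clock: 21.7
ee_pos: [0.6026, -0.1829, 0.1546]
tcp_rot: [0.3, -3.126, -0.001]
ft_force: [-0.3, 0.4, 0.5]
gripper_width: 0.47
grip_force: 0.0
```

```bash
cat >> h.py <<'E'
def spanner(W,near,z=.009):
    """axis of a spanner from its outline on the plane z: mid-points of the handle's slices, in mm"""
    best=None
    for c in metal(W,amin=600):
        M=np.zeros(W["image"].shape[:2],np.uint8);cv2.drawContours(M,[c],-1,1,-1)
        v,u=np.nonzero(M);P=plane(W,np.c_[u,v],z)[:,:2]*1000;m=P.mean(0)
        if np.hypot(*(m-near))<40: best=P
    P=best;a=np.array([1.,.18])/np.hypot(1,.18)
    for _ in range(5):
        n=np.array([-a[1],a[0]]);t=P@a;s=P@n;lo,hi=t.min(),t.max()
        k=[((x+.75),(s[(t>=x)&(t<x+1.5)].min()+s[(t>=x)&(t<x+1.5)].max())/2,np.ptp(s[(t>=x)&(t<x+1.5)])) for x in np.arange(lo+14,hi-50,1.5)]
        k=np.array(k);f=np.polyfit(k[:,0],k[:,1],1);a=a+f[0]*n;a/=np.hypot(*a)
    n=np.array([-a[1],a[0]]);t=P@a;s=P@n;mid=(t.min()+t.max())/2*a+np.median(k[:,1])*n
    print("spanner axis deg",np.degrees(np.arctan2(a[1],a[0])).round(1),"mid",mid.round(1),"length",np.ptp(t).round(1),"handle width",np.median(k[:,2]).round(1),"head offset",((s[t>t.max()-35].min()+s[t>t.max()-35].max())/2-np.median(k[:,1])).round(1))
E
python3 - <<'E'
from h import *
W=snap('w11');spanner(W,(602,-183));spanner(load("w3"),(602,-183));spanner(load("w3"),(617,-282));spanner(load("w4"),(600,-183)) if 0 else 0
E
```

```text
{'clock': 21.75, 'ee_pos': [0.6027, -0.1829, 0.1548], 'tcp_rot': [0.3002, -3.1263, -0.0006], 'ft_force': [-0.2468, -1.0606, -0.3453], 'gripper_width': 0.4657}
spanner axis deg 11.9 mid [ 602.2 -181.3] length 121.9 handle width 19.8 head offset 0.0
spanner axis deg 12.0 mid [ 602.3 -181.1] length 121.8 handle width 20.1 head offset -0.6
spanner axis deg 5.9 mid [ 616.6 -275.9] length 160.3 handle width 20.0 head offset -1.4
```

View pics/w11.png

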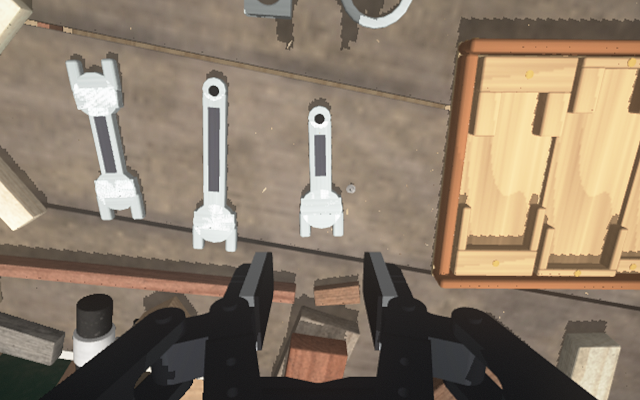

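The picture shows the short spanner at (320,170) clear of obstacles, with the long one at (214,160). Short: axis 11.9°, middle (602.2,-181.3), length 122 mm. Gripping it 3 mm headward of the middle.

apply_moves --rows '[{"claw": 4.0, "dx": 0.25, "dy": 0.2, "dz": -6, "ax": 0, "ay": 0, "az": 0.016}, {"claw": 4.0, "dx": 0.25, "dy": 0.2, "dz": -12, "ax": 0, "ay": 0, "az": 0.016}, {"claw": 4.0, "dx": 0.25, "dy": 0.2, "dz": -15.5, "ax": 0, "ay": 0, "az": 0.016}, {"claw": 4.0, "dx": 0.25, "dy": 0.2, "dz": -17, "ax": 0, "ay": 0, "az": 0.016}, {"claw": 4.0, "dx": 0.25, "dy": 0.2, "dz": -17, "ax": 0, "ay": 0, "az": 0.016}, {"claw": 1.0, "dx": 0.25, "dy": 0.2, "dz": -17, "ax": 0, "ay": 0, "az": 0.016}, {"claw": 1.0, "dx": 0.25, "dy": 0.2, "dz": -17, "ax": 0, "ay": 0, "az": 0.016}, {"claw": 1.0, "dx": 0.25, "dy": 0.2, "dz": -17, "ax": 0, "ay": 0, "az": 0.016}, {"claw": 1.0, "dx": 0.25, "dy": 0.2, "dz": -17, "ax": 0, "ay": 0, "az": 0.016}]' --squeeze 70

```text
clock: 22.88
ee_pos: [0.6056, -0.1812, -0.0141]
tcp_rot: [-0.326, 3.124, -0.0]
ft_force: [0.2, 0.5, 0.6]
gripper_width: 0.113
grip_force: 0.0
```

It closed to 10 mm with nothing between the pads, so the tips are still above the spanner. Reopening and going 8 mm lower.

apply_moves --rows '[{"claw": 4.0, "dx": 0, "dy": 0, "dz": 0.5, "ax": 0, "ay": 0, "az": 0}, {"claw": 4.0, "dx": 0, "dy": 0, "dz": 0.5, "ax": 0, "ay": 0, "az": 0}, {"claw": 4.0, "dx": 0, "dy": 0, "dz": 0, "ax": 0, "ay": 0, "az": 0}, {"claw": 4.0, "dx": -0.05, "dy": 0, "dz": -0.5, "ax": 0, "ay": 0, "az": 0}, {"claw": 4.0, "dx": -0.05, "dy": 0, "dz": -0.8, "ax": 0, "ay": 0, "az": 0}, {"claw": 4.0, "dx": -0.05, "dy": 0, "dz": -0.8, "ax": 0, "ay": 0, "az": 0}, {"claw": 4.0, "dx": -0.05, "dy": 0, "dz": -0.8, "ax": 0, "ay": 0, "az": 0}]'

```text
clock: 23.75
ee_pos: [0.605, -0.1811, -0.0226]
tcp_rot: [-0.326, 3.125, -0.0]
ft_force: [0.1, -1.0, 0.4]
gripper_width: 0.468
grip_force: 0.0
```

apply_moves --rows '[{"claw": 1.0, "dx": 0, "dy": 0, "dz": 0, "ax": 0, "ay": 0, "az": 0}, {"claw": 1.0, "dx": 0, "dy": 0, "dz": 0, "ax": 0, "ay": 0, "az": 0}, {"claw": 1.0, "dx": 0, "dy": 0, "dz": 0, "ax": 0, "ay": 0, "az": 0}, {"claw": 1.0, "dx": 0, "dy": 0, "dz": 0, "ax": 0, "ay": 0, "az": 0}]' --squeeze 70

```text
clock: 24.25
ee_pos: [0.6051, -0.1812, -0.0222]
tcp_rot: [-0.326, 3.124, -0.0]
ft_force: [-0.1, 0.6, 4.9]
gripper_width: 0.204
grip_force: 69.1
```

Gripped (69 N at handle width). Lift and carry over the short cradle.

apply_moves --rows '[{"claw": 1.0, "dx": 0, "dy": 0, "dz": 4, "ax": 0, "ay": 0, "az": 0}, {"claw": 1.0, "dx": 0, "dy": 0, "dz": 8, "ax": 0, "ay": 0, "az": 0}, {"claw": 1.0, "dx": 0, "dy": 0, "dz": 10, "ax": 0, "ay": 0, "az": 0}, {"claw": 1.0, "dx": -1, "dy": 5, "dz": 10, "ax": 0, "ay": 0, "az": -0.026}, {"claw": 1.0, "dx": -2, "dy": 10, "dz": 10, "ax": 0, "ay": 0, "az": -0.026}, {"claw": 1.0, "dx": -3, "dy": 14, "dz": 10, "ax": 0, "ay": 0, "az": -0.026}, {"claw": 1.0, "dx": -3.5, "dy": 15.85, "dz": 10, "ax": 0, "ay": 0, "az": -0.026}, {"claw": 1.0, "dx": -3.5, "dy": 15.85, "dz": 10, "ax": 0, "ay": 0, "az": -0.026}, {"claw": 1.0, "dx": -3.5, "dy": 15.85, "dz": 10, "ax": 0, "ay": 0, "az": -0.026}, {"claw": 1.0, "dx": -3.5, "dy": 15.85, "dz": 10, "ax": 0, "ay": 0, "az": -0.026}]'

```text
clock: 25.5
ee_pos: [0.5702, -0.0247, 0.0773]
tcp_rot: [-0.282, 3.129, -0.002]
ft_force: [0.0, -0.7, -1.4]
gripper_width: 0.204
grip_force: 69.0
```

```bash
python3 - <<'E'
from h import *
W=snap('w12')
try: spanner(W,(567,-23),.108)
except Exception as e: print(e)
E
```

```text
{'clock': 25.55, 'ee_pos': [0.5701, -0.0243, 0.0773], 'tcp_rot': [0.2821, -3.1289, 0.0011], 'ft_force': [-0.259, -0.3883, -1.2054], 'gripper_width': 0.2047}
spanner axis deg 10.0 mid [567.  -26.1] length 120.5 handle width 18.6 head offset 0.1
```

View pics/w12.png

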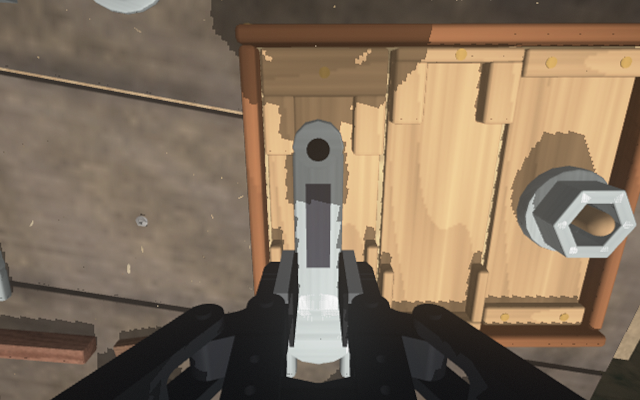

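The spanner hangs level over its cradle, handle at (318,200), and at right the nut sits round the post on the flange. Lowering and releasing.

apply_moves --rows '[{"claw": 1.0, "dx": 0, "dy": 0.2, "dz": -3, "ax": 0, "ay": 0, "az": 0}, {"claw": 1.0, "dx": 0, "dy": 0.2, "dz": -5, "ax": 0, "ay": 0, "az": 0}, {"claw": 1.0, "dx": 0, "dy": 0.2, "dz": -7, "ax": 0, "ay": 0, "az": 0}, {"claw": 1.0, "dx": 0, "dy": 0.2, "dz": -8.2, "ax": 0, "ay": 0, "az": 0}, {"claw": 1.0, "dx": 0, "dy": 0.2, "dz": -8.5, "ax": 0, "ay": 0, "az": 0}, {"claw": 1.0, "dx": 0, "dy": 0.2, "dz": -8.6, "ax": 0, "ay": 0, "az": 0}, {"claw": 1.0, "dx": 0, "dy": 0.2, "dz": -8.6, "ax": 0, "ay": 0, "az": 0}]'

```text
clock: 26.42
ee_pos: [0.5704, -0.0207, -0.008]
tcp_rot: [-0.286, 3.128, -0.0]
ft_force: [0.1, -0.4, -1.7]
gripper_width: 0.208
grip_force: 69.0
```

apply_moves --rows '[{"claw": 1.0, "dx": 0, "dy": 0, "dz": -0.15, "ax": 0, "ay": 0, "az": 0}, {"claw": 3.6, "dx": 0, "dy": 0, "dz": -0.15, "ax": 0, "ay": 0, "az": 0}, {"claw": 3.6, "dx": 0, "dy": 0, "dz": -0.15, "ax": 0, "ay": 0, "az": 0}, {"claw": 3.6, "dx": 0, "dy": 0, "dz": -0.15, "ax": 0, "ay": 0, "az": 0}, {"claw": 3.6, "dx": 0, "dy": 0, "dz": 4, "ax": 0, "ay": 0, "az": 0}, {"claw": 3.6, "dx": 0, "dy": 0, "dz": 9, "ax": 0, "ay": 0, "az": 0}, {"claw": 3.6, "dx": 0, "dy": 0, "dz": 15, "ax": 0, "ay": 0, "az": 0}, {"claw": 3.6, "dx": 0, "dy": 0, "dz": 17, "ax": 0, "ay": 0, "az": 0}, {"claw": 3.6, "dx": 0, "dy": 0, "dz": 17, "ax": 0, "ay": 0, "az": 0}, {"claw": 3.6, "dx": 0, "dy": 0, "dz": 17, "ax": 0, "ay": 0, "az": 0}]'

```text
clock: 27.68
ee_pos: [0.5691, -0.0206, 0.1602]
tcp_rot: [0.286, -3.127, -0.0]
ft_force: [-1.1, 0.5, -0.2]
gripper_width: 0.424
grip_force: 0.0
```

```bash
python3 - <<'E'
from h import *
W=snap('w13')
spanner(W,(567,-23),.021)
W["image"]; 
for c in metal(W,lo=140,amin=500):
    r=cv2.minAreaRect((plane(W,c[:,0],.054)[:,:2]*1000).astype(np.float32));print(cv2.boundingRect(c),np.round(r[0],1),np.round(r[1],1))
E
```

```text
{'clock': 27.725, 'ee_pos': [0.569, -0.0206, 0.1599], 'tcp_rot': [0.2856, -3.126, -0.0003], 'ft_force': [-0.208, 0.3532, -0.6571], 'gripper_width': 0.4231}
spanner axis deg 10.7 mid [567.4 -21.7] length 120.5 handle width 18.5 head offset 0.0
(483, 163, 60, 51) [542.1 131.3] [41.5 47.2]
(297, 105, 45, 134) [559.5 -22.1] [107.8  36.1]
(12, 84, 60, 171) [ 599.1 -241.6] [136.4  35.7]
(135, 0, 72, 35) [ 467.1 -143.6] [21.3 49. ]
(34, 0, 49, 24) [ 477.9 -221.3] [14.3 32.1]
```

Short spanner is in its cradle at (567.4,-21.7), and the nut's apparent size (41.5×47 at z=54) confirms it sits on the flange. Now the long spanner.

apply_moves --rows '[{"claw": 4.0, "dx": 1, "dy": -5, "dz": 0, "ax": 0, "ay": 0, "az": -0.04}, {"claw": 4.0, "dx": 2, "dy": -10, "dz": 0, "ax": 0, "ay": 0, "az": -0.08}, {"claw": 4.0, "dx": 3, "dy": -15, "dz": 0, "ax": 0, "ay": 0, "az": -0.08}, {"claw": 4.0, "dx": 4, "dy": -20, "dz": 0, "ax": 0, "ay": 0, "az": -0.08}, {"claw": 4.0, "dx": 4.8, "dy": -24, "dz": 0, "ax": 0, "ay": 0, "az": -0.08}, {"claw": 4.0, "dx": 4.8, "dy": -25.5, "dz": 0, "ax": 0, "ay": 0, "az": -0.08}, {"claw": 4.0, "dx": 4.8, "dy": -25.5, "dz": 0, "ax": 0, "ay": 0, "az": -0.08}, {"claw": 4.0, "dx": 4.8, "dy": -25.5, "dz": 0, "ax": 0, "ay": 0, "az": -0.08}]'

```text
clock: 28.72
ee_pos: [0.6181, -0.2732, 0.1608]
tcp_rot: [0.164, -3.137, -0.003]
ft_force: [-0.3, 0.2, 0.1]
gripper_width: 0.47
grip_force: 0.0
```

```bash
python3 - <<'E'
from h import *
W=snap('w14');spanner(W,(617,-276))
E
```

```text
{'clock': 28.775, 'ee_pos': [0.6182, -0.2731, 0.1612], 'tcp_rot': [0.1644, -3.1371, -0.0024], 'ft_force': [0.1154, -0.449, -0.2674], 'gripper_width': 0.4687}
spanner axis deg 5.8 mid [ 616.  -276.6] length 158.9 handle width 19.8 head offset -10.8
```

apply_moves --rows '[{"claw": 4.0, "dx": 0.6, "dy": -0.2, "dz": -6, "ax": 0, "ay": 0, "az": 0}, {"claw": 4.0, "dx": 0.6, "dy": -0.2, "dz": -12, "ax": 0, "ay": 0, "az": 0}, {"claw": 4.0, "dx": 0.6, "dy": -0.2, "dz": -16, "ax": 0, "ay": 0, "az": 0}, {"claw": 4.0, "dx": 0.6, "dy": -0.2, "dz": -18, "ax": 0, "ay": 0, "az": 0}, {"claw": 4.0, "dx": 0.6, "dy": -0.2, "dz": -18.3, "ax": 0, "ay": 0, "az": 0}, {"claw": 4.0, "dx": 0.6, "dy": -0.2, "dz": -18.3, "ax": 0, "ay": 0, "az": 0}, {"claw": 1.0, "dx": 0.6, "dy": -0.2, "dz": -18.3, "ax": 0, "ay": 0, "az": 0}, {"claw": 1.0, "dx": 0.6, "dy": -0.2, "dz": -18.3, "ax": 0, "ay": 0, "az": 0}, {"claw": 1.0, "dx": 0.6, "dy": -0.2, "dz": -18.3, "ax": 0, "ay": 0, "az": 0}, {"claw": 1.0, "dx": 0.6, "dy": -0.2, "dz": -18.3, "ax": 0, "ay": 0, "az": 0}]' --squeeze 70

```text
clock: 30.02
ee_pos: [0.6251, -0.2778, -0.0194]
tcp_rot: [-0.16, 3.135, -0.002]
ft_force: [-1.0, 1.2, 5.4]
gripper_width: 0.2
grip_force: 68.3
```

apply_moves --rows '[{"claw": 1.0, "dx": 0, "dy": 0, "dz": 4, "ax": 0, "ay": 0, "az": 0}, {"claw": 1.0, "dx": 0, "dy": 0, "dz": 8, "ax": 0, "ay": 0, "az": 0}, {"claw": 1.0, "dx": 0, "dy": 0, "dz": 10, "ax": 0, "ay": 0, "az": 0}, {"claw": 1.0, "dx": -1, "dy": 5, "dz": 10, "ax": 0, "ay": 0, "az": 0.02}, {"claw": 1.0, "dx": -2, "dy": 10, "dz": 10, "ax": 0, "ay": 0, "az": 0.04}, {"claw": 1.0, "dx": -3, "dy": 15, "dz": 10, "ax": 0, "ay": 0, "az": 0.06}, {"claw": 1.0, "dx": -4, "dy": 20, "dz": 10, "ax": 0, "ay": 0, "az": 0.08}, {"claw": 1.0, "dx": -5, "dy": 25, "dz": 10, "ax": 0, "ay": 0, "az": 0.08}, {"claw": 1.0, "dx": -6, "dy": 30, "dz": 10, "ax": 0, "ay": 0, "az": 0.08}, {"claw": 1.0, "dx": -6.3, "dy": 33.3, "dz": 10, "ax": 0, "ay": 0, "az": 0.08}, {"claw": 1.0, "dx": -6.3, "dy": 33.3, "dz": 10, "ax": 0, "ay": 0, "az": 0.08}, {"claw": 1.0, "dx": -6.3, "dy": 33.3, "dz": 10, "ax": 0, "ay": 0, "az": 0.08}, {"claw": 1.0, "dx": -6.3, "dy": 33.3, "dz": 10, "ax": 0, "ay": 0, "az": 0.08}]'

```text
clock: 31.65
ee_pos: [0.5612, 0.0537, 0.0787]
tcp_rot: [-0.282, 3.128, -0.001]
ft_force: [0.0, -0.2, -2.1]
gripper_width: 0.198
grip_force: 69.0
```

```bash
python3 - <<'E'
from h import *
W=snap('w15')
P=None
for c in metal(W,lo=80,amin=600):
    r=cv2.minAreaRect((plane(W,c[:,0],.106)[:,:2]*1000).astype(np.float32));print(cv2.boundingRect(c),np.round(r[0],1),np.round(r[1],1),round(r[2],1))
try: spanner(W,(553,53),.106)
except Exception as e: print(e)
E
```

```text
{'clock': 31.7, 'ee_pos': [0.5612, 0.0538, 0.0786], 'tcp_rot': [-0.2822, 3.1286, -0.001], 'ft_force': [0.603, 0.5184, -2.106], 'gripper_width': 0.1955}
(400, 159, 101, 91) [523.3 101.2] [44.  35.9] 63.1
(183, 101, 63, 176) [536.3   1.9] [74.8 26.3] 10.3
(288, 51, 63, 333) [548.5  52.5] [151.8  30.4] 8.8
spanner axis deg 10.0 mid [548.5  50.6] length 151.2 handle width 18.7 head offset 0.2
```

apply_moves --rows '[{"claw": 1.0, "dx": 0.05, "dy": 0.1, "dz": -3, "ax": 0, "ay": 0, "az": 0}, {"claw": 1.0, "dx": 0.05, "dy": 0.1, "dz": -5, "ax": 0, "ay": 0, "az": 0}, {"claw": 1.0, "dx": 0.05, "dy": 0.1, "dz": -7, "ax": 0, "ay": 0, "az": 0}, {"claw": 1.0, "dx": 0.05, "dy": 0.1, "dz": -8.0, "ax": 0, "ay": 0, "az": 0}, {"claw": 1.0, "dx": 0.05, "dy": 0.1, "dz": -8.4, "ax": 0, "ay": 0, "az": 0}, {"claw": 1.0, "dx": 0.05, "dy": 0.1, "dz": -8.5, "ax": 0, "ay": 0, "az": 0}, {"claw": 1.0, "dx": 0.05, "dy": 0.1, "dz": -8.5, "ax": 0, "ay": 0, "az": 0}]'

```text
clock: 32.58
ee_pos: [0.5618, 0.0564, -0.0061]
tcp_rot: [-0.286, 3.128, 0.0]
ft_force: [-0.1, -0.4, -1.2]
gripper_width: 0.192
grip_force: 69.0
```

apply_moves --rows '[{"claw": 1.0, "dx": 0, "dy": 0, "dz": -0.15, "ax": 0, "ay": 0, "az": 0}, {"claw": 1.0, "dx": 0, "dy": 0, "dz": -0.15, "ax": 0, "ay": 0, "az": 0}, {"claw": 3.6, "dx": 0, "dy": 0, "dz": -0.15, "ax": 0, "ay": 0, "az": 0}, {"claw": 3.6, "dx": 0, "dy": 0, "dz": -0.15, "ax": 0, "ay": 0, "az": 0}, {"claw": 3.6, "dx": 0, "dy": 0, "dz": -0.15, "ax": 0, "ay": 0, "az": 0}, {"claw": 3.6, "dx": 0, "dy": 0, "dz": 4, "ax": 0, "ay": 0, "az": 0}, {"claw": 3.6, "dx": 0, "dy": 0, "dz": 9, "ax": 0, "ay": 0, "az": 0}, {"claw": 3.6, "dx": 0, "dy": 0, "dz": 15, "ax": 0, "ay": 0, "az": 0}, {"claw": 3.6, "dx": 2, "dy": 0, "dz": 21, "ax": 0, "ay": 0, "az": 0}, {"claw": 3.6, "dx": 3, "dy": 0, "dz": 23, "ax": 0, "ay": 0, "az": 0}, {"claw": 3.6, "dx": 3, "dy": 0, "dz": 23, "ax": 0, "ay": 0, "az": 0}, {"claw": 3.6, "dx": 3, "dy": 0, "dz": 23, "ax": 0, "ay": 0, "az": 0}]'

```text
clock: 34.08
ee_pos: [0.5902, 0.0564, 0.2218]
tcp_rot: [0.286, -3.126, 0.0]
ft_force: [-0.6, -0.4, 0.2]
gripper_width: 0.422
grip_force: 0.0
```

```bash
python3 - <<'E'
from h import *
W=snap('w16');S=snap('s16','scene')
spanner(W,(553,53),.021);spanner(W,(567,-23),.021)
for c in metal(W,lo=140,amin=500):
    r=cv2.minAreaRect((plane(W,c[:,0],.054)[:,:2]*1000).astype(np.float32));print(cv2.boundingRect(c),np.round(r[0],1),np.round(r[1],1))
for n in((553,53),(567,-23)):
    try: spanner(S,n,.021)
    except Exception as e: print(e)
# tray again, and look-alikes in the scene view before and after
h=cv2.cvtColor(W["image"],cv2.COLOR_RGB2HSV)
for nm,d in(("before",load("scene0")),("after",S)):
    for c in metal(d):
        u=np.array(cv2.minAreaRect(c)[0])
        if any(np.hypot(*(u-k))<15 for k in((306,238),(342,247),(422,231))): print(nm,u.round(1))
E
```

```text
{'clock': 34.125, 'ee_pos': [0.59, 0.0564, 0.2216], 'tcp_rot': [0.2857, -3.1253, 0.0001], 'ft_force': [-0.2292, 1.1407, -0.1367], 'gripper_width': 0.4215}
{'clock': 34.175, 'ee_pos': [0.5901, 0.0564, 0.2217], 'tcp_rot': [0.2857, -3.1253, 0.0002], 'ft_force': [-0.5428, 0.5785, -0.0849], 'gripper_width': 0.4205}
spanner axis deg 10.4 mid [553.2  54.5] length 158.4 handle width 18.4 head offset -0.1
spanner axis deg 10.7 mid [568.  -20.8] length 120.8 handle width 19.5 head offset -0.0
(0, 309, 84, 20) [ 810.4 -215.2] [10.4 89.9]
(273, 284, 104, 89) [787.3 121.1] [ 98.3 134. ]
(375, 111, 59, 49) [543.4 128.3] [43.8 54.2]
(232, 66, 40, 121) [563.3 -15.3] [109.9  37.7]
(305, 44, 38, 159) [549.9  53.2] [144.2  36.6]
(526, 0, 39, 66) [436.  224.9] [14.5 53.8]
matmul: Input operand 0 does not have enough dimensions (has 0, gufunc core with signature (n?,k),(k,m?)->(n?,m?) requires 1)
matmul: Input operand 0 does not have enough dimensions (has 0, gufunc core with signature (n?,k),(k,m?)->(n?,m?) requires 1)
before [341.7 247.1]
before [306. 238.]
before [422.  231.4]
after [341.7 247.1]
after [306. 238.]
after [421.9 231.3]
```

All four parts measure as seated: spanners within 3 mm of their cradle centres, and the look-alikes haven't moved. Handing in.

```bash
python3 -c "
from cell import manip
print(manip.hand_in())"
```

```text
the job is handed in; nothing more can be done
None
```

I handed the job in at about 34 s. By camera measurement the flange and hex nut are stacked on the post, both spanners lie within 3 mm of their cradle centres, and the look-alikes have not moved. The interface did not report a verdict.

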